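Reset the touch-up station

TASK

The touch-up station has been knocked over; put it back in order. Stand every tipped dropper bottle upright in the supply lane, each with its whole foot on a cork pad of its own, without shifting or tipping the jar and the green pack that stand there. Drop every marker that lies about end-down (either end) right down into a well of the wooden holder, and leave the tape roll and the sanding block alone.

Things in the scene. Friction and masses are not known exactly. Their poses are not given: they have to be found in the camera images.
- riser: low plywood platform on the bench, 370 x 1030 mm, its flat top 85 mm above the bench; all the work stands on it. Fixed, always in the same place, its front edge 350 mm ahead of the robot; origin under its centre
- lane: supply lane: low blue and grey metal tray, 100 x 530 mm, fixed, open on top, long side across in front of the robot. Origin under its centre; own x points to its back rail, y along it. Floor 6 mm above the riser; front lip 16, back rail 34, end walls 24 mm high. Five places 100 mm apart on its middle line: three free (cork pads), jar and green pack on the others
- pad_a: round cork pad, 66 mm across, 3 mm thick, fixed on the lane floor: a free standing place for one bottle. Origin at the centre of its underside; its top is 3 mm above it and 9 mm above the riser
- pad_b: round cork pad, 66 mm across, 3 mm thick, fixed on the lane floor: a free standing place for one bottle. Origin at the centre of its underside; its top is 3 mm above it and 9 mm above the riser
- pad_c: round cork pad, 66 mm across, 3 mm thick, fixed on the lane floor: a free standing place for one bottle. Origin at the centre of its underside; its top is 3 mm above it and 9 mm above the riser
- jar: clear jar with green lid, 69 mm across, 84 mm high, loose, standing in the lane; a neighbour to be left standing. Origin at the centre of its underside, z up
- green_pack: green carton pack, 52 x 92 x 62 mm (x, y, z), loose, standing in the lane with its 92 mm side along the lane; a neighbour to be left standing. Origin at the centre of its underside, z up
- bottle_a: small brown dropper bottle, black dropper top, 102 mm high, lying on the riser, its length roughly across in front of the robot, top to the left; may be absent. Origin at the centre of its foot, own z from foot to top. Round body 33 mm across up to 70 mm (shoulder rounds in from about 60), collar 24 mm across to 77 mm, then dropper 13 mm across; about 0.07 kg. Rolls a little if pushed
- bottle_b: small brown dropper bottle, black dropper top, 102 mm high, lying on the riser, its length roughly across in front of the robot, top to the left; may be absent. Origin at the centre of its foot, own z from foot to top. Round body 33 mm across up to 70 mm (shoulder rounds in from about 60), collar 24 mm across to 77 mm, then dropper 13 mm across; about 0.07 kg. Rolls a little if pushed
- bottle_c: small brown dropper bottle, black dropper top, 102 mm high, lying on the riser, its length roughly across in front of the robot, top to the left; may be absent. Origin at the centre of its foot, own z from foot to top. Round body 33 mm across up to 70 mm (shoulder rounds in from about 60), collar 24 mm across to 77 mm, then dropper 13 mm across; about 0.07 kg. Rolls a little if pushed
- marker_a: black felt marker with red ends, 141 mm long, 19 mm thick with flat sides (solid to 66 mm either side of its middle), lying on the riser; may be absent. Own y along its length; origin at mid-length on the side it lies on; about 0.025 kg
- marker_a_mid (a point): middle of that marker, on its centre line
- marker_b: white felt marker with blue ends, 141 mm long, 19 mm thick with flat sides (solid to 66 mm either side of its middle), lying on the riser; may be absent. Own y along its length; origin at mid-length on the side it lies on; about 0.025 kg
- marker_b_mid (a point): middle of that marker, on its centre line
- marker_c: white felt marker with blue ends, 141 mm long, 19 mm thick with flat sides (solid to 66 mm either side of its middle), lying on the riser; may be absent. Own y along its length; origin at mid-length on the side it lies on; about 0.025 kg
- marker_c_mid (a point): middle of that marker, on its centre line
- holder: marker holder: wooden block fixed to the riser, 56 x 186 x 75 mm (x, y, z), with three square wells in a row along its y, 60 mm apart; the row runs roughly away from the robot. Origin at the centre of its underside, z up
- holder_hole0 (a point): middle of the mouth of a well of the holder, on its top face, 75 mm above the riser; the well is 29 mm square (sides along the holder's x and y), 65 mm deep
- holder_hole1 (a point): middle of the mouth of a well of the holder, on its top face, 75 mm above the riser; the well is 29 mm square (sides along the holder's x and y), 65 mm deep
- holder_hole2 (a point): middle of the mouth of a well of the holder, on its top face, 75 mm above the riser; the well is 29 mm square (sides along the holder's x and y), 65 mm deep
- tape_roll: small black tape roll, 53 mm across, 19 mm high, lying on the riser; bystander
- sanding_block: brown sanding block, 64 x 112 x 34 mm, lying on the riser; bystander

How it is judged:
By the outcome, as a careful person would: the job done as asked, in the order asked, and still so for the second after the job is handed in, with the robot touching nothing.
Of bottle_a, bottle_b, bottle_c, marker_a, marker_b, marker_c only 5 to 6 are there at a start; the rules pass over those that are not, and their reading is None.
At some moment in a run one of marker_a, marker_b, marker_c may be knocked a few centimetres aside while the robot is not near it.
Once in a run the grip may slacken for a moment while it holds something.
It also fails if it takes over 210 s, if anything falls off the work surface, if the arm or the gripper's body presses on something with over 40 N, if the wrist force passes 120 N, or if a joint passes its speed limit or range.

ROBOT

A 6-joint arm with a two-finger parallel gripper is mounted at the origin on the work surface; the furniture and walls round the work are solid. World frame = base frame: x ahead of the robot, y to its left, z up, the work surface at z = 0. Lengths are in m, angles in degrees, forces in N, time in s.
With the tool pointing down it reaches from about 0.35 to 0.975 m from the base axis. Payload 7.1 kg.
Tool frame: the origin (TCP) lies at the very end of the fingers, on their centre line; the grasp point (between the pads) lies env.pinch_z behind it (env.pinch_z is the distance from the TCP to the grasp point, in m); z points along the fingers, y is the line along which they close (so a half turn about z gives the same grasp; the last joint's range is limited). The gripper opens to 88 mm and grips with 3 to 60 N. Pads are 20 mm wide; open, the fingers measure 115 mm over their backs; the gripper's body (75 mm by 178 mm) begins 61 mm behind the grasp point.
Start: joints at [-77.865, 24.242, 93.386, -0, 62.372, -1.089], TCP at [0.143, -0.608, 0.19] pointing down, gripper open.
Joint ranges: [-172.04, 172.04], [-51.8, 120.97], [4.93, 147.93], [-75.15, 255.16], [6.16, 154.13], [-145.62, 145.62]. Speed limits (degrees/s): [136.94, 136.94, 172.46, 180, 180, 180].

INTERFACE

Orientations are given as a 3x3 rotation matrix whose columns are the frame's x, y, z axes.
In Python, from rig import env, vision, finish_job gives the robot as it stands.
- The arm moves only by the tool arm_command, never from a script. Its argument "moves" is text: rows parted by semicolons, each of 7 numbers parted by spaces: the shift along the world's x, y, z in mm, then the turn, a rotation vector about the world's x, y, z in degrees, then the closure, from 0 (fully open) to 1 (shut). In form: x y z rx ry rz grip; .... A call has exactly 10 rows; each row is the pose to reach, as a shift and turn from the pose commanded when the call began; what a row does not reach only later rows make up. A row lasts 1/8 s, in which the tool goes at most 62.5 mm and 10.7 degrees, less where a joint would pass 70% of its speed; a pose out of reach is approached as far as the arm can. A call with a gripper value outside its range is refused whole. The fingers move at their own pace and stop on an object; the grip force is fixed at half the most. Time passes only in rows, so rows that repeat a pose let the fingers close, or fill a call up. It gives the time, the measured TCP pose, the force, the opening and the grip force at its end, in the units of the state.
- env.observe(): the state, without advancing time (a new reading comes with each control period).
- vision.grab_frame(name): name is "side" or "top"; returns a dict with "color" (480x640x3 uint8, red, green, blue), "fx", "fy", "cx", "cy" (pixels), "origin" and "orientation" of the camera in the world. Camera axes: x right, y down, z forward; pixel columns grow to the right and rows downward; lengths in m; the calibration is good to about 2 mm. A picture is of the moment at which its call begins. There is no depth.
- finish_job(): hands the job in; it is judged then, once.
The state is a dict: "time_s": time; "joint_positions": joint angles; "qvel": joint speeds; "joint_torque": joint torques, N m; "position": TCP position; "tcp_rot": TCP orientation; "force": force on the tool from outside, world axes, zero at the start; "torque": the same for the moment, N m; "opening": finger opening in m; "grip_force": force on a finger pad.
Only numpy, scipy, OpenCV 4.12 (cv2) and the standard library are available. Lean on these libraries where they do the work, as an engineer would, in place of code of your own. Each camera call takes 0.05 s, during which the arm holds its last target. There are 200 camera calls.

## Working session

There is one attempt and no reset: what is moved stays moved. The work goes in short steps, Python scripts to look and compute and a tool call to move; the robot and the scene stay as the last step left them, time stands still between calls to the robot, and variables do not carry over. Pictures are saved under pics/ and viewed, at most 14 in all, crops included, and the job is handed in when it is done.

Besides the shell and the picture viewer there is one more tool, called after "Emit:" by a JSON object that holds its "method" and its "body". arm_command: Moves the arm, as the interface text tells. Its arguments: {"type":"object","properties":{"moves":{"type":"string"}},"required":["moves"]}

```bash
mkdir -p pics; ls
cat > h.py <<'E'
import numpy as np,cv2
from rig import env,vision,finish_job
def snap(name,fn,crop=None,s=1):
    f=vision.grab_frame(name); im=f["color"][:,:,::-1]
    if crop: im=im[crop[1]:crop[3],crop[0]:crop[2]]
    if s!=1: im=cv2.resize(im,None,fx=s,fy=s,interpolation=cv2.INTER_CUBIC)
    cv2.imwrite("pics/"+fn,im); return f
def ray(f,u,v,z):
    d=np.array(f["orientation"])@np.array([(u-f["cx"])/f["fx"],(v-f["cy"])/f["fy"],1.])
    o=np.array(f["origin"]); return o+d*(z-o[2])/d[2]
def proj(f,p):
    q=np.array(f["orientation"]).T@(np.array(p)-np.array(f["origin"]))
    return np.array([f["cx"]+f["fx"]*q[0]/q[2],f["cy"]+f["fy"]*q[1]/q[2]])
E
python3 - <<'E'
from h import *
for n in("top","side"):
    f=snap(n,n+"0.png"); print(n,f["fx"],f["cx"],f["cy"],np.round(f["origin"],3),np.round(f["orientation"],3).tolist())
print(env.pinch_z,env.observe())
E
```

```text
pics
top 467.87275899335464 318.2599311770835 239.9633319149785 [ 0.336 -0.075  1.282] [[-0.024, -0.982, 0.189], [-1.0, 0.028, 0.015], [-0.02, -0.189, -0.982]]
side 591.041788245226 324.6968748888002 239.95680877271573 [ 0.411 -1.364  1.233] [[0.996, -0.044, 0.077], [-0.088, -0.638, 0.765], [0.016, -0.769, -0.64]]
0.0187 {'time_s': 0.1, 'joint_positions': array([-7.78650869e+01,  2.42778084e+01,  9.34264486e+01,  1.10684297e-03,
        6.23726540e+01, -1.08705492e+00]), 'qvel': array([ 0.0694109 , -0.06825249, -0.14212507, -0.05082561, -0.01271112,
       -0.0599488 ]), 'joint_torque': array([ 5.79874304e-04, -5.45610666e+01, -2.74324930e+01,  6.45470736e-02,
        1.88460335e-02, -5.76856246e-05]), 'position': array([ 0.14288613, -0.60789155,  0.18890807]), 'tcp_rot': array([[ 9.73493336e-01,  2.28715227e-01, -2.65448221e-04],
       [ 2.28715377e-01, -9.73492447e-01,  1.31595366e-03],
       [ 4.25668010e-05, -1.34178420e-03, -9.99999099e-01]]), 'force': array([0.49310014, 0.76303416, 0.71917731]), 'torque': array([0.0414689 , 0.02714766, 0.01599994]), 'grip_force': 0.0, 'opening': 0.0876411341435044}
```

View pics/top0.png

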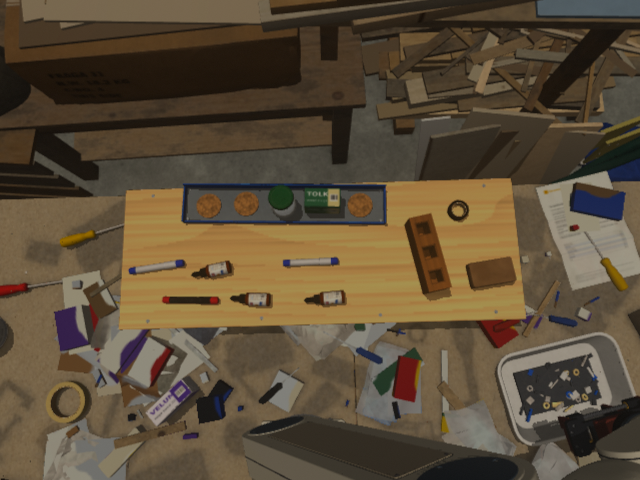

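View pics/side0.png

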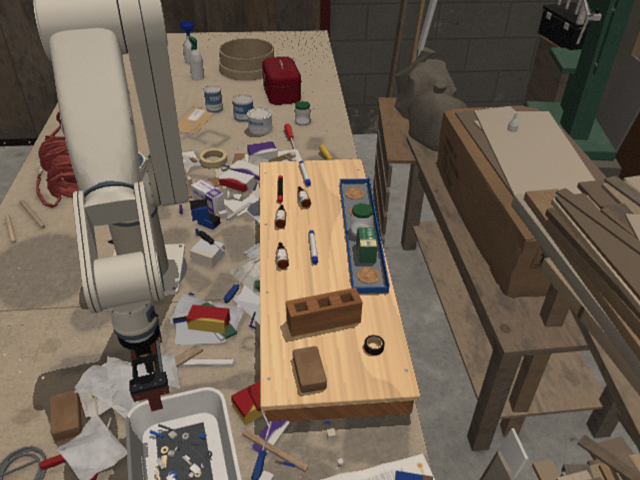

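The top view shows all six loose items. The white markers are at (157,267) and (311,262), the black one at (191,300). The bottles are at (213,270), (252,299) and (326,298), with their tops to the left. Free pads are at (208,205), (246,203) and (360,205); the holder wells run from about (422,225) to (437,272). Next I'll zoom in.

Run:
```python
import cv2
im=cv2.imread("pics/top0.png")
a=cv2.resize(im[185:315,120:320],None,fx=4,fy=4,interpolation=cv2.INTER_CUBIC)
b=cv2.resize(im[185:315,280:480],None,fx=4,fy=4,interpolation=cv2.INTER_CUBIC)
for c,x0 in((a,120),(b,280)):
    for u in range(0,200,20):
        cv2.putText(c,str(x0+u),(u*4,10),0,.35,(0,0,255),1); cv2.line(c,(u*4,12),(u*4,18),(0,0,255),1)
    for v in range(15,130,20):
        cv2.putText(c,str(185+v),(0,v*4+4),0,.35,(0,0,255),1); cv2.line(c,(24,v*4),(30,v*4),(0,0,255),1)
cv2.imwrite("pics/a.png",a);cv2.imwrite("pics/b.png",b)
```

```text
(no output)
```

View pics/a.png

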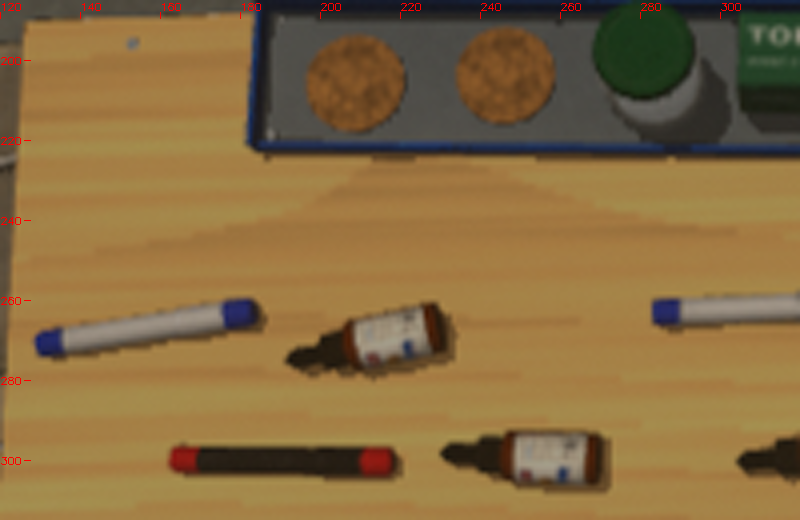

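View pics/b.png

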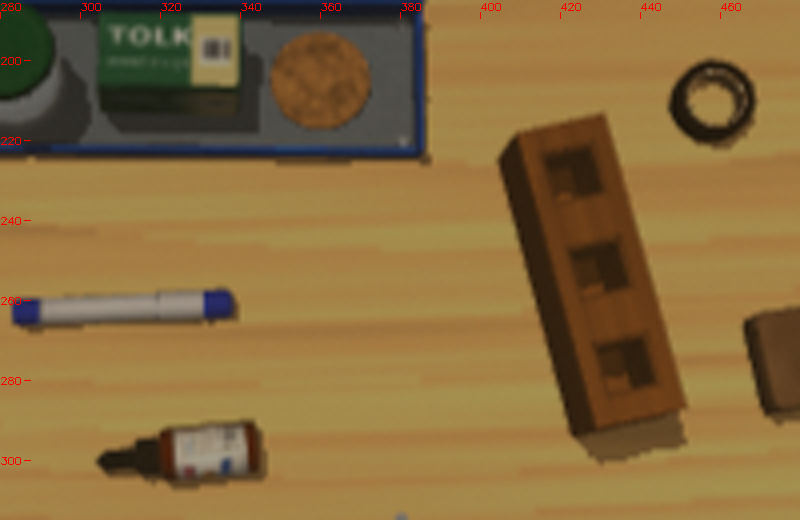

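The zooms give me pixel points for the ends of every item. I'll turn these into positions and check them against the known sizes.

```bash
cat > m.py <<'E'
from h import *
f=vision.grab_frame("top")
def P(u,v,z): return ray(f,u,v,z)[:2]*1000
print("riser front corners",P(120,328,.085),P(524,318,.085))
for n,u,v in(("pad1",208.75,205.5),("pad2",246.25,203.75),("pad3",360.25,205.25)): print(n,P(u,v,.094).round(1))
for n,t,b in(("b1",(192,274.75),(230.25,267)),("b2",(230.75,298.5),(271,300)),("b3",(304.5,300.25),(344,297.5))):
    a,c=P(*t,.1015),P(*b,.1015);d=a-c;print(n,"foot",c.round(1),"tip",a.round(1),"len",np.hypot(*d).round(1),"angle from +y toward -x",np.degrees(np.arctan2(-d[0],d[1])).round(1))
for n,t,b in(("mw1",(129.25,271),(184.25,262.75)),("mblk",(162.5,299.75),(218.75,300.5)),("mw2",(283,263),(338.75,261))):
    a,c=P(*t,.0945),P(*b,.0945);d=a-c;print(n,"right",c.round(1),"left",a.round(1),"mid",((a+c)/2).round(1),"len",np.hypot(*d).round(1),"ang",np.degrees(np.arctan2(-d[0],d[1])).round(1))
for u,v in((423.75,228.25),(430.25,252),(436.5,276),(430.25,252.75)): print("well",P(u,v,.16).round(1))
E
python3 m.py
```

```text
riser front corners [353.6844423  451.63632311] [ 353.25072951 -566.84001017]
pad1 [665.7 229.6]
pad2 [667.5 130.4]
pad3 [ 654.5 -169.1]
b1 foot [499.7 169.3] tip [482.5 266.9] len 99.1 angle from +y toward -x 10.0
b2 foot [413.3  65.6] tip [419.7 167.2] len 101.8 angle from +y toward -x -3.6
b3 foot [ 414.8 -117.9] tip [410.5 -18.7] len 99.3 angle from +y toward -x 2.5
mw1 right [514.9 289.8] left [497.4 431.6] mid [506.2 360.7] len 142.8 ang 7.1
mblk right [415.9 199. ] left [421.5 342.6] mid [418.7 270.8] len 143.6 ang -2.2
mw2 right [ 508.6 -108. ] left [507.3  35.1] mid [508.  -36.5] len 143.0 ang 0.5
well [ 574.1 -316.3]
well [ 515. -328.]
well [ 456.4 -338.9]
well [ 513.1 -327.9]
```

```bash
cat > g.py <<'E'
# usage: g.py gx gy gz yaw tilt [x y z yaw tilt ...]: grasp-point targets in mm, chained from the present pose
import sys
from h import *
from scipy.spatial.transform import Rotation as R
R0=np.array([[0,1,0],[1,0,0],[0,0,-1.]])
s=env.observe(); p=np.array(s["position"])*1000; Rc=np.array(s["tcp_rot"]); pz=env.pinch_z*1000
print("grasp now",(p-pz*Rc[:,2]).round(1),"q",np.round(s["joint_positions"],0),"open",round(s["opening"]*1000,1),"gf",round(s["grip_force"],1),"t",round(s["time_s"],1))
a=np.array([float(x) for x in sys.argv[1:]]).reshape(-1,5)
for t in a:
    Rt=R.from_euler("z",t[3],degrees=True).as_matrix()@R.from_euler("x",t[4],degrees=True).as_matrix()@R0
    pt=t[:3]+pz*Rt[:,2]
    print("shift",(pt-p).round(1),"turn",R.from_matrix(Rt@Rc.T).as_rotvec(degrees=True).round(1)); p,Rc=pt,Rt
E
python3 g.py 413 -15 300 2.5 0  416 -1 183 2.5 -45  413 -76 108 2.5 -45
```

```text
grasp now [ 142.9 -608.   207.7] q [-78.  24.  93.   0.  62.  -1.] open 87.8 gf 0.0 t 0.1
shift [270.1 593.   92.3] turn [-0.  -0.1 79.3]
shift [   3.6    0.8 -111.5] turn [-45.  -2.   0.]
shift [ -3. -75. -75.] turn [0. 0. 0.]
```

Emit:
{"method": "arm_command", "body": {"moves": "20 20 92 0 0 0 0.2;270 593 92 0 0 79.3 0.2;270 593 92 0 0 79.3 0.2;270 593 92 0 0 79.3 0.2;270 593 92 0 0 79.3 0.2;270 593 92 0 0 79.3 0.2;270 593 92 0 0 79.3 0.2;270 593 92 0 0 79.3 0.2;270 593 92 0 0 79.3 0.2;270 593 92 0 0 79.3 0.2"}}

```text
time_s: 1.4
position: [0.384, -0.0799, 0.2782]
tcp_rot: [[-0.045, 0.999, 0.001], [0.999, 0.045, -0.0], [-0.0, 0.001, -1.0]]
force: [1.3, -0.6, 0.5]
opening: 0.0703
grip_force: 0.0
```

```bash
python3 g.py 416 -1 183 2.5 -45  413 -76 108 2.5 -45
```

```text
grasp now [384.  -79.9 296.9] q [-13.  -3. 115.  -0.  68. -16.] open 70.3 gf 0.0 t 1.4
shift [  32.6   65.7 -108.4] turn [-44.9  -1.9  -0.1]
shift [ -3. -75. -75.] turn [0. 0. 0.]
```

Emit:
{"method": "arm_command", "body": {"moves": "33 66 -40 -20 0 0 0.2;33 66 -70 -45 -2 0 0.2;33 66 -108 -45 -2 0 0.2;33 66 -108 -45 -2 0 0.2;33 66 -108 -45 -2 0 0.2;33 66 -108 -45 -2 0 0.2;33 66 -108 -45 -2 0 0.2;33 66 -108 -45 -2 0 0.2;33 66 -108 -45 -2 0 0.2;33 66 -108 -45 -2 0 0.2"}}

```text
time_s: 2.65
position: [0.4167, -0.0162, 0.1704]
tcp_rot: [[-0.029, 0.999, 0.031], [0.707, 0.043, -0.706], [-0.707, 0.001, -0.707]]
force: [0.7, -0.3, 0.1]
opening: 0.0701
grip_force: 0.0
```

```bash
python3 g.py 413 -76 108 2.5 -45; python3 -c "
from h import *
snap('side','s1.png',(230,140,430,290),4)"
```

```text
grasp now [416.1  -3.  183.6] q [ 28.  22. 118. -43.  70.  52.] open 70.1 gf 0.0 t 2.6
shift [ -3.1 -73.  -75.6] turn [-0.   0.1  0. ]
```

View pics/s1.png

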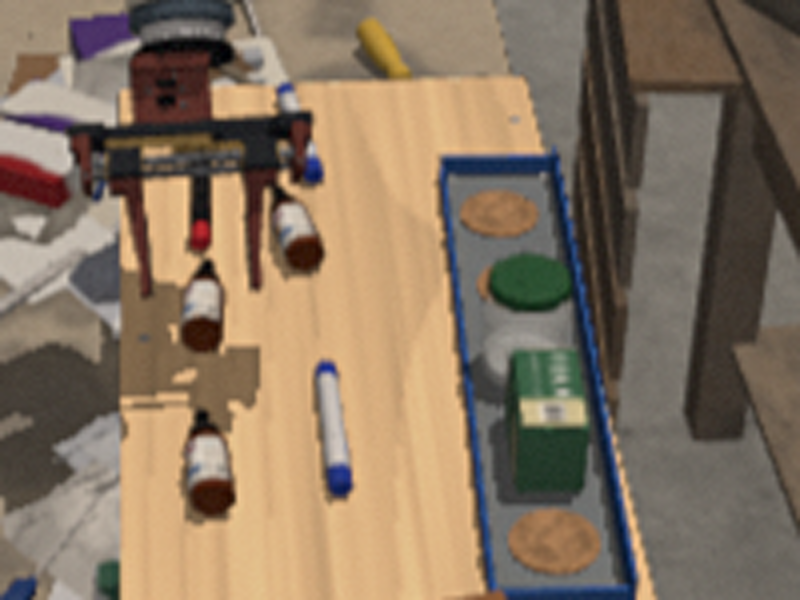

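The side view shows the open gripper tilted and lined up above the front-row bottles. The pads and neighbours are clear. I'll go down and grip the first bottle.

Emit:
{"method": "arm_command", "body": {"moves": "-1 -30 -30 0 0 0 0.2;-3 -60 -60 0 0 0 0.2;-3 -73 -75 0 0 0 0.2;-3 -73 -75 0 0 0 0.2;-3 -73 -75 0 0 0 1;-3 -73 -75 0 0 0 1;-3 -73 -75 0 0 0 1;-3 -73 -75 0 0 0 1;-3 -73 -75 0 0 0 1;-3 -73 -75 0 0 0 1"}}

```text
time_s: 3.95
position: [0.4146, -0.0886, 0.0957]
tcp_rot: [[-0.03, 0.999, 0.033], [0.705, 0.045, -0.708], [-0.708, 0.002, -0.706]]
force: [2.1, 13.1, 20.5]
opening: 0.014
grip_force: 15.0
```

```bash
python3 g.py 413 -76 250 2.5 -45  655 -176 250 0 45 655 -176 137 0 45
```

```text
grasp now [414.  -75.3 108.9] q [ 19.  29. 123. -53.  58.  59.] open 14.0 gf 15.0 t 4.0
shift [ -1.   -0.6 141.1] turn [ 0.1  0.1 -0.1]
shift [241.4 -73.6   0. ] turn [90.  2. -2.]
shift [   0.    0. -113.] turn [0. 0. 0.]
```

```bash
python3 -c "
from h import *
f=snap('side','s2.png',(240,200,340,300),5)
for y in(-.118,-.076,-.02): print(proj(f,(.413,y,.1015)))"
```

```text
[280.59890069 266.16803786]
[280.15251275 256.40471158]
[279.58279498 243.94393516]
```

View pics/s2.png

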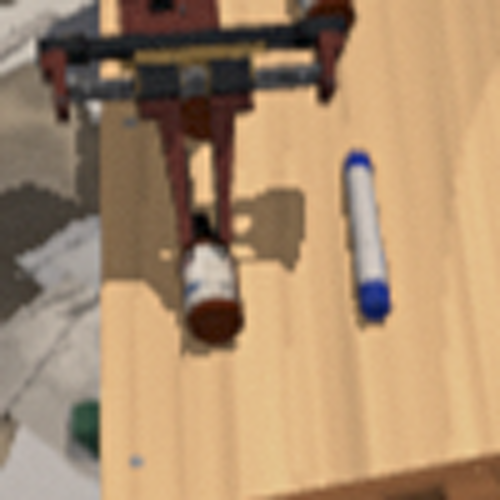

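```bash
python3 -c "
from h import *
s=env.observe();p=np.array(s['position']);R=np.array(s['tcp_rot']);print(p.round(4),s['opening'],s['grip_force'],s['force'])
f=snap('side','s3.png',(255,220,315,280),9)
for d in(0,.02,.05,.08): 
  for o in (-1,1): print(d,o,(proj(f,p-d*R[:,2]+o*R[:,1]*s['opening']/2)-[255,220])*9)
f=snap('top','t3.png',(280,250,370,320),8)
for d in(0,.05): print((proj(f,p-d*R[:,2])-[280,250])*8)
a=np.hstack([cv2.resize(cv2.imread('pics/s3.png'),(400,400)),cv2.resize(cv2.imread('pics/t3.png'),(400,311))[:311] if 0 else cv2.copyMakeBorder(cv2.resize(cv2.imread('pics/t3.png'),(400,311)),0,89,0,0,0)]);cv2.imwrite('pics/c3.png',a)"
```

```text
[ 0.4156 -0.0883  0.0964] 0.010203387860664775 25.674697481445037 [-1.87871691 18.29383843 31.77291954]
0 -1 [220.11509628 365.91321898]
0 1 [251.95699097 363.36841715]
0.02 -1 [215.1747984  303.76586014]
0.02 1 [246.98731952 301.26453259]
0.05 -1 [207.78331504 210.78337612]
0.05 1 [239.55187602 208.3469366 ]
0.08 -1 [200.41449481 118.08598688]
0.08 1 [232.13921549 115.71404966]
[417.33311478 381.21473164]
[302.86838477 382.125918  ]
```

View pics/c3.png

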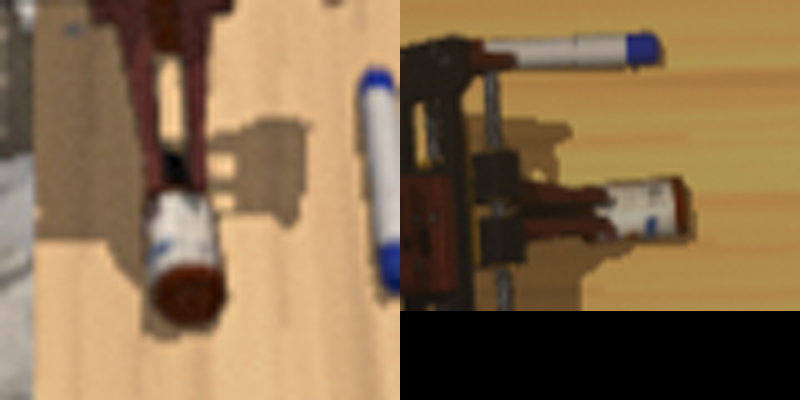

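```bash
python3 -c "
from h import *
f=vision.grab_frame('side')
p=np.array([.4167,-.0162,.1704]);z=np.array([.031,-.706,-.707])
for d in(0,.01,.02,.03,.04):print(d,proj(f,p-d*z))
print(env.observe()['opening'],env.observe()['grip_force'],env.observe()['force'],env.observe()['position'])"
```

```text
0 [280.0340265  224.85113985]
0.01 [279.77374457 221.43139341]
0.02 [279.51372223 218.01505752]
0.03 [279.25395908 214.60212709]
0.04 [278.99445473 211.19259704]
0.0007355613471259014 25.951156432565767 [-2.61691309 20.85106218 36.49188173] [ 0.41639756 -0.08793719  0.09766267]
```

Emit:
{"method": "arm_command", "body": {"moves": "0 10 10 0 0 0 0.8;0 30 30 0 0 0 0.3;0 60 60 0 0 0 0.2;0 80 80 0 0 0 0.2;0 80 80 0 0 0 0.2;0 80 80 0 0 0 0.2;0 80 80 0 0 0 0.2;0 80 80 0 0 0 0.2;0 80 80 0 0 0 0.2;0 80 80 0 0 0 0.2"}}

```text
time_s: 5.4
position: [0.4135, -0.009, 0.1748]
tcp_rot: [[-0.031, 0.999, 0.031], [0.706, 0.044, -0.707], [-0.708, -0.0, -0.706]]
force: [0.6, 0.1, 0.2]
opening: 0.0705
grip_force: 0.0
```

```bash
python3 -c "
from h import *
s=env.observe();p=np.array(s['position']);R=np.array(s['tcp_rot']);print(p.round(4),s['opening'],s['grip_force'],s['force'])
f=snap('side','s4.png',(245,180,345,280),4)
g=snap('top','t4.png',(260,240,360,340),4)
a=cv2.imread('pics/s4.png');b=cv2.imread('pics/t4.png')
for d in(0,.02,.04):
  for o in(-1,1):
    q=p-d*R[:,2]+o*R[:,1]*s['opening']/2
    u=((proj(f,q)-[245,180])*4).astype(int);cv2.circle(a,tuple(map(int,u)),2,(0,255,0),-1)
    u=((proj(g,q)-[260,240])*4).astype(int);cv2.circle(b,tuple(map(int,u)),2,(0,255,0),-1)
cv2.imwrite('pics/c4.png',np.hstack([a,b]))"
```

```text
[ 0.4135 -0.009   0.1748] 0.07053851085155867 0.0 [0.57381343 0.13282261 0.17175609]
```

View pics/c4.png

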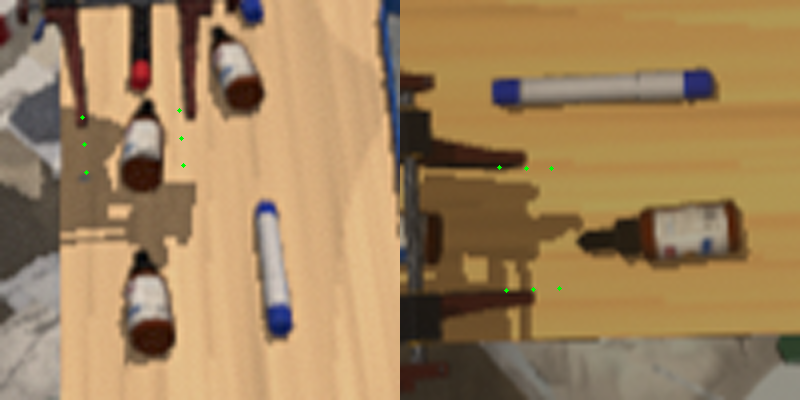

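```bash
cat >> h.py <<'E'
def tri(us,ut,fs=None,ft=None):
    fs=fs or vision.grab_frame('side');ft=ft or vision.grab_frame('top')
    A=np.zeros((3,3));b=np.zeros(3);ds=[]
    for f,u in((fs,us),(ft,ut)):
        d=np.array(f["orientation"])@np.array([(u[0]-f["cx"])/f["fx"],(u[1]-f["cy"])/f["fy"],1.]);d/=np.linalg.norm(d)
        M=np.eye(3)-np.outer(d,d);A+=M;b+=M@np.array(f["origin"])
    p=np.linalg.solve(A,b);return p*1000,[proj(fs,p)-us,proj(ft,p)-ut]
E
python3 -c "
from h import *
fs,ft=vision.grab_frame('side'),vision.grab_frame('top')
for n,a,b in(('tipL',(83,125),(127,158)),('tipR',(190,117),(133,298)),('b3foot',(152,337),(343,231)),('b3tip',(142,255),(181,241)),('mw2 near',(281,325),(313,84)),('mw2 far',(265,205),(93,92))):
  p,e=tri(np.array(a)/4+[245,180],np.array(b)/4+[260,240],fs,ft);print(n,p.round(1),np.round(e,1).tolist())
"
```

```text
tipL [ 4.141e+02 -3.000e-01  2.170e+02] [[12.7, -2.6], [2.2, 16.2]]
tipR [413.3   2.1 210. ] [[-14.3, 0.9], [-0.2, -18.2]]
b3foot [ 416.7 -121.7  111.4] [[-1.2, 0.1], [-0.1, -1.3]]
b3tip [413.1 -20.4 102.2] [[-0.9, 0.1], [-0.1, -1.1]]
mw2 near [ 509.9 -106.4  103.1] [[-0.9, 0.2], [-0.1, -1.0]]
mw2 far [508.7  34.  100.5] [[-0.7, 0.1], [-0.1, -0.9]]
```

```bash
python3 -c "
from h import *
fs,ft=vision.grab_frame('side'),vision.grab_frame('top')
for n,a,b in(('tipR',(83,125),(133,298)),('tipL',(190,117),(127,158))):
  p,e=tri(np.array(a)/4+[245,180],np.array(b)/4+[260,240],fs,ft);print(n,p.round(1),np.round(e,1).tolist())
s=env.observe();p=np.array(s['position']);print(p,np.array(s['tcp_rot']).T@(np.array([.414,.001,.2135])-p))
"
```

```text
tipR [374.9   2.6 207.3] [[-0.9, 0.1], [-0.1, -1.2]]
tipL [453.2   4.8 209. ] [[-0.4, 0.1], [-0.0, -0.6]]
[ 0.41358142 -0.00878726  0.17489336] [-0.0204227   0.00086371 -0.03418488]
```

```bash
python3 g.py 465 10 250 0 0  465 10 118.7 0 0
```

```text
grasp now [413.    4.4 188.1] q [ 29.  22. 118. -42.  71.  52.] open 70.5 gf 0.0 t 5.7
shift [51.4 18.8 56.4] turn [45.   1.  -2.4]
shift [   0.     0.  -131.3] turn [0. 0. 0.]
```

Emit:
{"method": "arm_command", "body": {"moves": "51 19 56 45 1 -2.4 1;51 19 56 45 1 -2.4 1;51 19 56 45 1 -2.4 1;51 19 56 45 1 -2.4 1;51 19 56 45 1 -2.4 1;51 19 20 45 1 -2.4 1;51 19 -25 45 1 -2.4 1;51 19 -75 45 1 -2.4 1;51 19 -75 45 1 -2.4 1;51 19 -75 45 1 -2.4 1"}}

```text
time_s: 6.95
position: [0.4654, 0.0102, 0.1011]
tcp_rot: [[0.0, 1.0, 0.001], [1.0, -0.0, -0.001], [-0.001, 0.001, -1.0]]
force: [0.0, 0.8, 0.7]
opening: 0.0008
grip_force: 0.0
```

Emit:
{"method": "arm_command", "body": {"moves": "0 0 -5 0 0 0 1;0 0 -5 0 0 0 1;0 0 -10 0 0 0 1;0 0 -10 0 0 0 1;0 0 -13 0 0 0 1;0 0 -13 0 0 0 1;0 0 -16 0 0 0 1;0 0 -16 0 0 0 1;0 0 -16 0 0 0 1;0 0 -16 0 0 0 1"}}

```text
time_s: 8.2
position: [0.4647, 0.0102, 0.0839]
tcp_rot: [[0.0, 1.0, 0.0], [1.0, -0.0, -0.001], [-0.001, 0.0, -1.0]]
force: [0.4, -0.1, -0.1]
opening: 0.0005
grip_force: 0.0
```

```bash
python3 g.py; python3 -c "
from h import *
p=np.array(env.observe()['position'])
f=snap('side','s5.png',(245,160,345,260),4);g=snap('top','t5.png',(260,210,360,310),4)
a=cv2.imread('pics/s5.png');b=cv2.imread('pics/t5.png')
for d in(0,.02,.04):
    q=p+[0,0,d]
    cv2.circle(a,tuple(map(int,(proj(f,q)-[245,160])*4)),2,(0,255,0),-1);cv2.circle(b,tuple(map(int,(proj(g,q)-[260,210])*4)),2,(0,255,0),-1)
cv2.imwrite('pics/c5.png',np.hstack([a,b]))"
```

```text
grasp now [464.6  10.2 102.6] q [ -0.  21. 117.  -0.  42.  -0.] open 0.5 gf 0.0 t 8.2
```

View pics/c5.png

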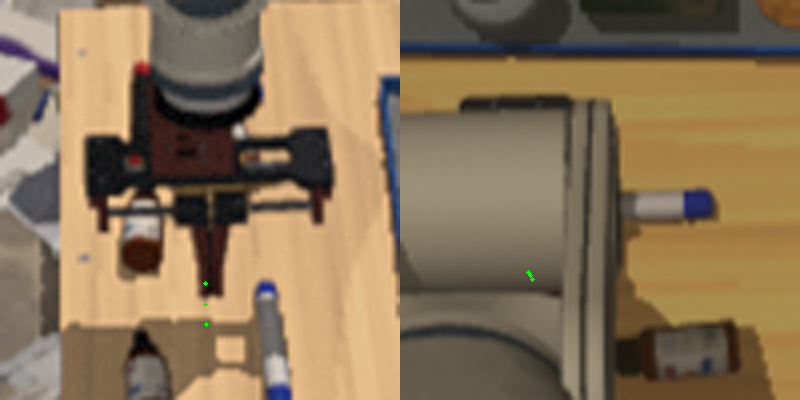

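Dead-end check: with the tool reading z = 84 mm on an 85 mm riser there is no contact. In the picture the fingertips end about 26 mm short of the projected TCP. I'll find the true offset by touching the riser gently.

Emit:
{"method": "arm_command", "body": {"moves": "0 0 -6 0 0 0 1;0 0 -12 0 0 0 1;0 0 -14 0 0 0 1;0 0 -16 0 0 0 1;0 0 -17 0 0 0 1;0 0 -18 0 0 0 1;0 0 -18 0 0 0 1;0 0 -19 0 0 0 1;0 0 -19 0 0 0 1;0 0 -19 0 0 0 1"}}

```text
time_s: 9.55
position: [0.4646, 0.0102, 0.0649]
tcp_rot: [[0.0, 1.0, 0.0], [1.0, -0.0, -0.001], [-0.001, 0.0, -1.0]]
force: [0.4, 0.6, 0.2]
opening: 0.0005
grip_force: 0.0
```

Emit:
{"method": "arm_command", "body": {"moves": "0 0 -1 0 0 0 1;0 0 -1 0 0 0 1;0 0 -2 0 0 0 1;0 0 -2 0 0 0 1;0 0 -3 0 0 0 1;0 0 -3 0 0 0 1;0 0 -4 0 0 0 1;0 0 -4 0 0 0 1;0 0 -4 0 0 0 1;0 0 -4 0 0 0 1"}}

```text
time_s: 10.8
position: [0.4646, 0.0102, 0.0609]
tcp_rot: [[0.0, 1.0, 0.0], [1.0, -0.0, -0.001], [-0.001, 0.0, -1.0]]
force: [-0.1, 0.4, -0.2]
opening: 0.0006
grip_force: 0.0
```

Emit:
{"method": "arm_command", "body": {"moves": "0 0 -0.5 0 0 0 1;0 0 -1 0 0 0 1;0 0 -1.5 0 0 0 1;0 0 -2 0 0 0 1;0 0 -2 0 0 0 1;0 0 -2.5 0 0 0 1;0 0 -2.5 0 0 0 1;0 0 -3 0 0 0 1;0 0 -3 0 0 0 1;0 0 -3 0 0 0 1"}}

```text
time_s: 12.05
position: [0.4646, 0.0102, 0.0579]
tcp_rot: [[0.0, 1.0, 0.0], [1.0, -0.0, -0.001], [-0.001, 0.0, -1.0]]
force: [-0.2, -0.4, 0.6]
opening: 0.0001
grip_force: 0.0
```

Emit:
{"method": "arm_command", "body": {"moves": "0 0 -0.5 0 0 0 1;0 0 -0.5 0 0 0 1;0 0 -1 0 0 0 1;0 0 -1 0 0 0 1;0 0 -1.5 0 0 0 1;0 0 -1.5 0 0 0 1;0 0 -2 0 0 0 1;0 0 -2 0 0 0 1;0 0 -2 0 0 0 1;0 0 -2 0 0 0 1"}}

```text
time_s: 13.3
position: [0.4646, 0.0102, 0.0559]
tcp_rot: [[0.0, 1.0, 0.0], [1.0, -0.0, -0.001], [-0.001, 0.0, -1.0]]
force: [0.2, -0.6, 0.1]
opening: 0.0007
grip_force: 0.0
```

Emit:
{"method": "arm_command", "body": {"moves": "0 0 -0.5 0 0 0 1;0 0 -1 0 0 0 1;0 0 -1 0 0 0 1;0 0 -1.5 0 0 0 1;0 0 -1.5 0 0 0 1;0 0 -2 0 0 0 1;0 0 -2 0 0 0 1;0 0 -2.5 0 0 0 1;0 0 -2.5 0 0 0 1;0 0 -2.5 0 0 0 1"}}

```text
time_s: 14.55
position: [0.4645, 0.0102, 0.0534]
tcp_rot: [[0.0, 1.0, 0.0], [1.0, -0.0, -0.001], [-0.001, 0.0, -1.0]]
force: [0.3, 0.4, 0.2]
opening: 0.0003
grip_force: 0.0
```

```bash
python3 -c "
from h import *
print(env.observe()['position'],env.observe()['force'])
f=snap('side','s6.png',(265,200,315,250),10)
print((proj(f,np.array(env.observe()['position']))-[265,200])*10,(proj(f,(.465,.01,.085))-[265,200])*10)"
```

```text
[0.46454948 0.01019783 0.05337502] [0.29725253 0.40911011 0.24768442]
[316.94449337 488.53209039] [316.8209469  409.65174836]
```

View pics/s6.png

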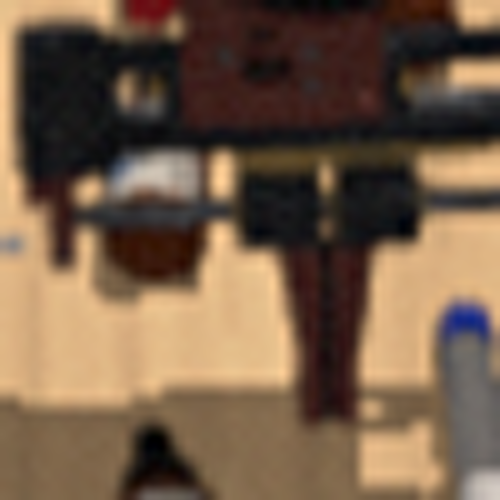

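Emit:
{"method": "arm_command", "body": {"moves": "0 0 -0.5 0 0 0 1;0 0 -1 0 0 0 1;0 0 -1.5 0 0 0 1;0 0 -1.5 0 0 0 1;0 0 -2 0 0 0 1;0 0 -2 0 0 0 1;0 0 -2.5 0 0 0 1;0 0 -2.5 0 0 0 1;0 0 -2.5 0 0 0 1;0 0 -2.5 0 0 0 1"}}

```text
time_s: 15.85
position: [0.4646, 0.0102, 0.0521]
tcp_rot: [[0.0, 1.0, 0.0], [1.0, -0.0, -0.001], [-0.001, 0.0, -1.0]]
force: [-4.7, 0.4, 19.9]
opening: 0.0004
grip_force: 9.9
```

Emit:
{"method": "arm_command", "body": {"moves": "0 0 -0.5 0 0 0 1;0 0 -1 0 0 0 1;0 0 -1 0 0 0 1;0 0 -1.5 0 0 0 1;0 0 -1.5 0 0 0 1;0 0 -2 0 0 0 1;0 0 -2 0 0 0 1;0 0 -2 0 0 0 1;0 0 -2 0 0 0 1;0 0 -2 0 0 0 1"}}

```text
time_s: 17.1
position: [0.4647, 0.0102, 0.0519]
tcp_rot: [[0.0, 1.0, 0.001], [1.0, -0.0, -0.001], [-0.001, 0.001, -1.0]]
force: [-13.2, -0.0, 47.0]
opening: 0.0002
grip_force: 23.8
```

Contact came at a reading of 52.3 mm, so the real fingertips end 32.5 mm short of the reported TCP along the tool. I'll use a grasp point 51.2 mm behind the reported TCP.

```bash
sed -i 's/pz=env.pinch_z\*1000/pz=env.pinch_z*1000+32.5/' g.py; python3 g.py 465 10 200 0 0 420 10 194 2.5 -45  413 -76 108 2.5 -45
```

```text
grasp now [464.6  10.2 103.1] q [ -0.  24. 118.  -0.  38.  -0.] open 0.2 gf 23.8 t 17.1
shift [ 0.3 -0.2 96.9] turn [0. 0. 0.]
shift [-43.4 -36.2   9. ] turn [-45.   -1.    2.4]
shift [ -7. -86. -86.] turn [0. 0. 0.]
```

Emit:
{"method": "arm_command", "body": {"moves": "0 0 20 0 0 0 1;0 0 60 0 0 0 0.2;0 0 100 0 0 0 0.2;-43 -36 110 -45 -1 2.4 0.2;-43 -36 110 -45 -1 2.4 0.2;-43 -36 110 -45 -1 2.4 0.2;-43 -36 110 -45 -1 2.4 0.2;-43 -36 110 -45 -1 2.4 0.2;-43 -36 110 -45 -1 2.4 0.2;-43 -36 110 -45 -1 2.4 0.2"}}

```text
time_s: 18.35
position: [0.4216, -0.0265, 0.1593]
tcp_rot: [[-0.029, 0.999, 0.03], [0.708, 0.042, -0.705], [-0.706, 0.001, -0.708]]
force: [0.1, -0.9, -0.3]
opening: 0.0703
grip_force: 0.0
```

```bash
python3 g.py 413 -76 108 2.5 -45
```

```text
grasp now [420.    9.7 195.5] q [ 26.  23. 118. -44.  68.  52.] open 70.3 gf 0.0 t 18.4
shift [ -7.  -85.7 -87.5] turn [-0.1  0.   0.1]
```

Emit:
{"method": "arm_command", "body": {"moves": "-3 -35 -35 0 0 0 0.2;-7 -65 -67 0 0 0 0.2;-7 -86 -87 0 0 0 0.2;-7 -86 -87 0 0 0 0.2;-7 -86 -87 0 0 0 1;-7 -86 -87 0 0 0 1;-7 -86 -87 0 0 0 1;-7 -86 -87 0 0 0 1;-7 -86 -87 0 0 0 1;-7 -86 -87 0 0 0 1"}}

```text
time_s: 19.6
position: [0.4149, -0.1116, 0.0721]
tcp_rot: [[-0.031, 0.999, 0.032], [0.706, 0.045, -0.707], [-0.708, 0.001, -0.706]]
force: [-0.2, 3.1, 4.7]
opening: 0.0314
grip_force: 30.0
```

```bash
python3 g.py 413 -76 260 2.5 -45  655 -176 260 0 45 655 -176 138 0 45; python3 -c "
from h import *
print(env.observe()['force'])"
```

```text
grasp now [413.3 -75.4 108.3] q [ 16.  32. 124. -57.  55.  61.] open 31.4 gf 30.0 t 19.6
shift [ -0.3  -0.6 151.7] turn [ 0.1  0.  -0.1]
shift [240.4 -27.6   0. ] turn [90.  2. -2.]
shift [   0.    0. -122.] turn [0. 0. 0.]
[-0.24764499  3.06136134  4.69940948]
```

Emit:
{"method": "arm_command", "body": {"moves": "0 0 40 0 0 0 1;0 0 90 0 0 0 1;0 0 152 0 0 0 1;60 -10 160 10 0 0 1;120 -15 160 20 0.5 -0.5 1;180 -20 160 30 0.7 -0.7 1;240 -28 160 40 1 -1 1;240 -28 160 50 1 -1 1;240 -28 160 60 1.3 -1.3 1;240 -28 160 70 1.5 -1.5 1"}}

```text
time_s: 20.85
position: [0.6547, -0.1402, 0.2321]
tcp_rot: [[-0.011, 1.0, 0.004], [0.904, 0.008, 0.427], [0.427, 0.008, -0.904]]
force: [-0.4, 0.3, -1.6]
opening: 0.0315
grip_force: 30.0
```

```bash
python3 g.py 655 -176 250 0 45  655 -176 138 0 45
```

```text
grasp now [ 654.5 -162.1  278.4] q [-25.  31.  81.  23.  80. -32.] open 31.5 gf 30.0 t 20.9
shift [  0.3   0.4 -18.4] turn [19.7  0.6 -0.4]
shift [   0.    0. -112.] turn [0. 0. 0.]
```

Emit:
{"method": "arm_command", "body": {"moves": "0 0 -10 10 0.3 -0.2 1;0 0 -18 19.7 0.6 -0.4 1;0 0 -18 19.7 0.6 -0.4 1;0 0 -60 19.7 0.6 -0.4 1;0 0 -100 19.7 0.6 -0.4 1;0 0 -122 19.7 0.6 -0.4 1;0 0 -127 19.7 0.6 -0.4 1;0 0 -129 19.7 0.6 -0.4 1;0 0 -130 19.7 0.6 -0.4 1;0 0 -130 19.7 0.6 -0.4 1"}}

```text
time_s: 22.1
position: [0.655, -0.1401, 0.1029]
tcp_rot: [[-0.0, 1.0, -0.001], [0.712, 0.001, 0.702], [0.702, -0.0, -0.712]]
force: [0.5, -0.0, 0.1]
opening: 0.0309
grip_force: 30.0
```

```bash
python3 g.py 655 -176 137 0 45; python3 -c "
from h import *
print(env.observe()['force'])
f=snap('side','s7.png',(320,200,400,280),5);g=snap('top','t7.png',(320,160,400,240),5)
cv2.imwrite('pics/c7.png',np.hstack([cv2.imread('pics/s7.png'),cv2.imread('pics/t7.png')]))"
```

```text
grasp now [ 655.1 -176.1  139.3] q [-31.  47.  79.  37.  83. -46.] open 30.9 gf 30.0 t 22.1
shift [-0.   0.3 -2.1] turn [ 0.4 -0.  -0. ]
[ 0.53863197 -0.03061365  0.14494469]
```

View pics/c7.png

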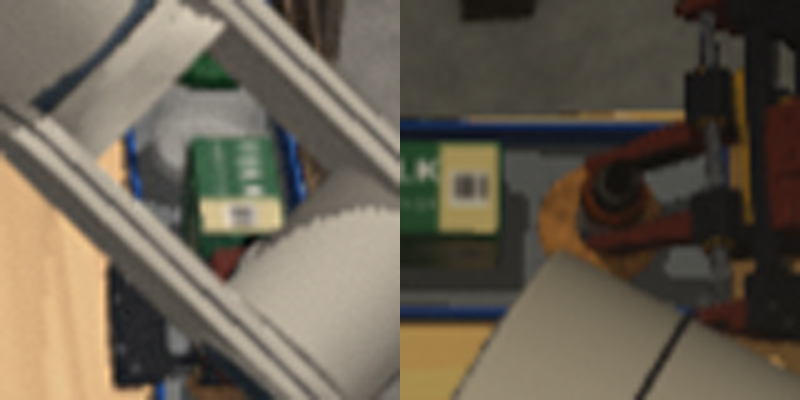

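The bottle stands upright over the right-hand pad in the top half (about (443,198) in the original frame). The pack is untouched. I'll set it down and back away.

Emit:
{"method": "arm_command", "body": {"moves": "0 0 -1 0 0 0 1;0 0 -2 0 0 0 1;0 0 -2.5 0 0 0 1;0 0 -2.5 0 0 0 0.4;0 0 -2.5 0 0 0 0.4;0 0 -2.5 0 0 0 0.4;0 -20 18 0 0 0 0.4;0 -50 48 0 0 0 0.4;0 -85 83 0 0 0 0.4;0 -110 120 0 0 0 0.3"}}

```text
time_s: 23.45
position: [0.6543, -0.2511, 0.2228]
tcp_rot: [[0.001, 1.0, -0.002], [0.711, 0.0, 0.703], [0.703, -0.002, -0.711]]
force: [0.0, 0.4, -0.4]
opening: 0.0592
grip_force: 0.0
```

```bash
python3 g.py 550 -100 300 0 0   500 200 220 10 -30
cat > chk.py <<'E'
from h import *
f=vision.grab_frame('top');cv2.imwrite('pics/last.png',f['color'][:,:,::-1])
im=f['color'].astype(int)
E
python3 chk.py
```

```text
grasp now [ 654.4 -287.1  259.2] q [-38.  45.  67.  34.  98. -42.] open 59.2 gf 0.0 t 23.4
shift [-104.3  151.1   26. ] turn [-44.7  -0.1   0. ]
shift [-45.6 274.8 -73.1] turn [-29.9  -2.6   9.8]
```

Emit:
{"method": "arm_command", "body": {"moves": "-40 20 40 -10 0 0 0.2;-90 80 60 -20 0 0 0.2;-130 140 60 -30 0 0 0.2;-150 200 60 -40 0 0 0.2;-150 260 60 -45 0 0 0.2;-150 320 60 -55 0 0 0.2;-150 380 60 -65 -1 2 0.2;-155 440 50 -75 -2 5 0.2;-160 500 40 -80 -3 7 0.2;-165 540 20 -85 -4 9 0.2"}}

```text
time_s: 24.75
position: [0.49, 0.2854, 0.2449]
tcp_rot: [[-0.145, 0.988, 0.06], [0.748, 0.15, -0.646], [-0.647, -0.049, -0.761]]
force: [0.4, -0.5, 0.3]
opening: 0.0704
grip_force: 0.0
```

```bash
python3 g.py 477 295 193 10 -45  492 211.6 108 10 -45
python3 - <<'E'
from h import *
# brown/label check: refit bottles? save top for reference, print white-label blobs
f=vision.grab_frame('top');im=cv2.cvtColor(f['color'],cv2.COLOR_RGB2HSV)
m=((im[...,1]<60)&(im[...,2]>120)).astype(np.uint8);m[:180]=0;m[320:]=0;m[:,:120]=0;m[:,500:]=0
n,l,s,c=cv2.connectedComponentsWithStats(m)
for i in range(1,n):
    if s[i,4]>40: print(s[i],c[i].round(1))
cv2.imwrite('pics/last.png',f['color'][:,:,::-1])
E
```

```text
grasp now [486.9 318.5 283.9] q [ 46.  31.  85. -29.  92.  43.] open 70.4 gf 0.0 t 24.8
shift [ -6.7 -26.1 -88.1] turn [-4.1 -3.5  1.5]
shift [ 15.  -83.4 -85. ] turn [0. 0. 0.]
[290 258  41   7 200] [310.9 261.2]
[209 263  17  11 117] [217.  268.5]
[136 265  18   7  79] [144.6 268. ]
[249 295  17  10 124] [256.6 299.1]
```

Emit:
{"method": "arm_command", "body": {"moves": "-7 -26 -60 -4.1 -3.5 1.5 0.2;-7 -26 -88 -4.1 -3.5 1.5 0.2;-7 -26 -88 -4.1 -3.5 1.5 0.2;-2 -56 -118 -4.1 -3.5 1.5 0.2;3 -81 -143 -4.1 -3.5 1.5 0.2;8 -109 -173 -4.1 -3.5 1.5 0.2;8 -109 -173 -4.1 -3.5 1.5 0.2;8 -109 -173 -4.1 -3.5 1.5 0.2;8 -109 -173 -4.1 -3.5 1.5 0.2;8 -109 -173 -4.1 -3.5 1.5 0.2"}}

```text
time_s: 26.05
position: [0.4989, 0.1741, 0.0727]
tcp_rot: [[-0.121, 0.985, 0.121], [0.698, 0.171, -0.695], [-0.705, 0.0, -0.709]]
force: [-0.7, -0.0, -0.9]
opening: 0.0703
grip_force: 0.0
```

```bash
python3 g.py 492 211.6 108 10 -45;python3 -c "
from h import *
print(env.observe()['force'])"
```

```text
grasp now [492.8 209.7 109. ] q [ 41.  41. 100. -40.  72.  55.] open 70.3 gf 0.0 t 26.1
shift [-0.6  1.8 -0.9] turn [-0.1 -0.   0.2]
[-0.70551926 -0.01126302 -0.93192341]
```

Emit:
{"method": "arm_command", "body": {"moves": "0 1 -1 0 0 0 1;0 1 -1 0 0 0 1;0 1 -1 0 0 0 1;0 1 -1 0 0 0 1;0 1 -1 0 0 0 1;0 1 -1 0 0 0 1;0 1 30 0 0 0 1;0 1 80 0 0 0 1;0 1 130 0 0 0 1;0 1 160 0 0 0 1"}}

```text
time_s: 27.3
position: [0.4988, 0.1743, 0.2341]
tcp_rot: [[-0.12, 0.985, 0.12], [0.699, 0.17, -0.695], [-0.705, 0.0, -0.709]]
force: [1.2, 0.4, -0.2]
opening: 0.0312
grip_force: 30.0
```

```bash
python3 g.py 666 223 260 0 45  666 223 138 0 45
```

```text
grasp now [492.6 209.9 270.4] q [ 41.  27.  97. -37.  85.  45.] open 31.2 gf 30.0 t 27.3
shift [167.2  84.9 -10.3] turn [89.6  7.7 -7.7]
shift [   0.    0. -122.] turn [0. 0. 0.]
```

Emit:
{"method": "arm_command", "body": {"moves": "17 8 -1 9.9 0.8 -0.8 1;33 17 -2 19.9 1.7 -1.7 1;50 25 -3 29.9 2.6 -2.6 1;67 34 -4 39.8 3.4 -3.4 1;84 42 -5 49.8 4.3 -4.3 1;100 51 -6 59.7 5.1 -5.1 1;117 59 -7 69.7 6 -6 1;134 68 -8 79.6 6.8 -6.8 1;167 85 -10 89.6 7.7 -7.7 1;167 85 -10 89.6 7.7 -7.7 1"}}

```text
time_s: 28.55
position: [0.6657, 0.2569, 0.2178]
tcp_rot: [[0.005, 1.0, -0.003], [0.708, -0.001, 0.706], [0.706, -0.006, -0.708]]
force: [-0.7, -0.6, -1.4]
opening: 0.0314
grip_force: 30.0
```

```bash
python3 g.py 666 223 138 0 45
```

```text
grasp now [665.9 220.8 254.1] q [  0.  32.  90.  50.  67. -24.] open 31.4 gf 30.0 t 28.6
shift [   0.3    2.3 -116. ] turn [ 0.1 -0.3  0.1]
```

Emit:
{"method": "arm_command", "body": {"moves": "0 2 -50 0 0 0 1;0 2 -90 0 0 0 1;0 2 -110 0 0 0 1;0 2 -114 0 0 0 1;0 2 -116 0 0 0 1;0 2 -117 0 0 0 1;0 2 -118 0 0 0 1;0 2 -119 0 0 0 1;0 2 -119 0 0 0 1;0 2 -119 0 0 0 1"}}

```text
time_s: 29.8
position: [0.6655, 0.2609, 0.1029]
tcp_rot: [[-0.001, 1.0, -0.001], [0.708, 0.002, 0.706], [0.706, -0.0, -0.708]]
force: [0.5, 0.2, -0.4]
opening: 0.0314
grip_force: 30.0
```

```bash
python3 g.py 666 223 135 0 45;python3 -c "
from h import *
print(env.observe()['force'])"
```

```text
grasp now [665.5 224.8 139.1] q [  1.  41.  93.  54.  60. -34.] open 31.4 gf 30.0 t 29.8
shift [ 0.5 -1.7 -4.1] turn [ 0.1 -0.  -0.1]
[ 0.48097693  0.24578948 -0.38448807]
```

Emit:
{"method": "arm_command", "body": {"moves": "0 -1 -1.5 0 0 0 1;0 -1 -2.5 0 0 0 1;0 -1 -3.5 0 0 0 1;0 -1 -3.5 0 0 0 0.4;0 -1 -3.5 0 0 0 0.4;0 -1 -3.5 0 0 0 0.4;0 -20 16 0 0 0 0.4;0 -50 46 0 0 0 0.4;0 -85 81 0 0 0 0.4;0 -130 126 0 0 0 0.3"}}

```text
time_s: 31.05
position: [0.6648, 0.1298, 0.2299]
tcp_rot: [[-0.001, 1.0, -0.002], [0.708, 0.002, 0.706], [0.706, -0.001, -0.708]]
force: [0.5, -0.4, 0.1]
opening: 0.0595
grip_force: 0.0
```

```bash
python3 g.py 420 200 210 -3.6 -45 416 108 108 -3.6 -45
python3 - <<'E'
from h import *
f=vision.grab_frame('top');cv2.imwrite('pics/t8.png',f['color'][:,:,::-1]);g=vision.grab_frame('side');cv2.imwrite('pics/s8.png',g['color'][:,:,::-1])
E
```

```text
grasp now [664.9  93.7 266.2] q [-11.  32.  89.  46.  75. -29.] open 59.5 gf 0.0 t 31.1
shift [-247.1   34.   -56.1] turn [-89.9   2.7  -2.9]
shift [  -4.  -92. -102.] turn [0. 0. 0.]
```

Emit:
{"method": "arm_command", "body": {"moves": "-50 0 10 0 0 0 0.2;-110 0 10 -10 0 0 0.2;-170 0 10 -20 0 0 0.2;-230 0 0 -30 1 -1 0.2;-245 10 -10 -40 1.2 -1.2 0.2;-245 20 -20 -50 1.5 -1.5 0.2;-245 30 -30 -60 1.8 -1.9 0.2;-245 35 -40 -70 2 -2.2 0.2;-247 35 -50 -80 2.4 -2.6 0.2;-247 38 -56 -89.9 2.7 -2.9 0.2"}}

```text
time_s: 32.4
position: [0.4186, 0.1702, 0.1727]
tcp_rot: [[0.046, 0.998, -0.042], [0.702, -0.062, -0.709], [-0.711, 0.003, -0.704]]
force: [0.3, 0.1, -0.4]
opening: 0.0705
grip_force: 0.0
```

```bash
python3 g.py 420 200 207 -3.6 -45 416 107.5 108 -3.6 -45
python3 - <<'E'
from h import *
f=vision.grab_frame('side');im=f['color'][:,:,::-1]
g=vision.grab_frame('top');it=g['color'][:,:,::-1]
cv2.imwrite('pics/c8.png',np.hstack([cv2.resize(im[150:300,240:400],(400,375),interpolation=2),cv2.resize(it[180:320,180:390][:, :],(400,267),interpolation=2) if 0 else cv2.copyMakeBorder(cv2.resize(it[180:320,180:390],(400,267),interpolation=2),0,108,0,0,0)]))
E
```

```text
grasp now [420.8 206.5 208.7] q [ 43.  31. 101. -30.  85.  59.] open 70.5 gf 0.0 t 32.4
shift [-0.9 -6.3 -1.9] turn [ 0.3  0.1 -0. ]
shift [ -4.  -92.5 -99. ] turn [0. 0. 0.]
```

View pics/c8.png

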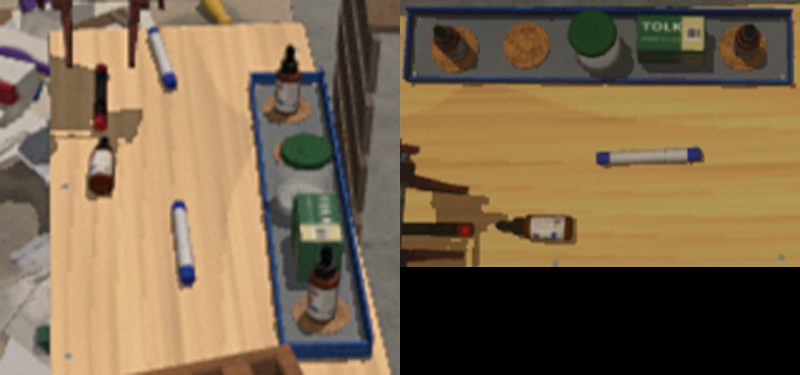

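Both bottles stand upright and centred on the left and right pads; the jar and pack are unmoved. Now the third bottle, with its foot at about top-pixel (271,300).

Emit:
{"method": "arm_command", "body": {"moves": "-2 -35 -35 0 0 0 0.2;-4 -65 -67 0 0 0 0.2;-5 -99 -101 0.3 0.1 0 0.2;-5 -99 -101 0.3 0.1 0 0.2;-5 -99 -101 0.3 0.1 0 0.2;-5 -99 -101 0.3 0.1 0 1;-5 -99 -101 0.3 0.1 0 1;-5 -99 -101 0.3 0.1 0 1;-5 -99 -101 0.3 0.1 0 1;-5 -99 -101 0.3 0.1 0 1"}}

```text
time_s: 33.75
position: [0.4135, 0.0709, 0.0711]
tcp_rot: [[0.043, 0.998, -0.045], [0.709, -0.062, -0.702], [-0.703, -0.002, -0.711]]
force: [0.5, 0.8, 1.3]
opening: 0.0316
grip_force: 30.0
```

```bash
python3 g.py 416 108 270 -3.6 -45  658 130 270 -90 45 658 130 138 -90 45
```

```text
grasp now [415.8 106.9 107.4] q [ 35.  36. 111. -36.  69.  63.] open 31.6 gf 30.0 t 33.8
shift [  0.2   0.9 162.7] turn [-0.3 -0.1 -0. ]
shift [280.5  58.1   0. ] turn [ 66.6 -70.9 -66.6]
shift [   0.    0. -132.] turn [0. 0. 0.]
```

Leaning the hand over the middle pad would hit the jar. I'll stand this bottle on the riser first, then regrip it from straight above.

```bash
python3 g.py 416 107 230 -3.6 -45  530 130 230 0 45 530 130 126.5 0 45
```

```text
grasp now [415.8 106.9 107.4] q [ 35.  36. 111. -36.  69.  63.] open 31.6 gf 30.0 t 33.8
shift [ 2.000e-01 -1.000e-01  1.227e+02] turn [-0.3 -0.1 -0. ]
shift [116.3  95.3   0. ] turn [90.  -2.8  2.8]
shift [   0.     0.  -103.5] turn [0. 0. 0.]
```

Emit:
{"method": "arm_command", "body": {"moves": "0 0 40 0 0 0 1;0 0 90 0 0 0 1;0 0 125 0 0 0 1;15 15 125 10 0 0 1;30 30 125 20 -1 1 1;45 40 125 30 -1 1 1;60 50 125 40 -1 1 1;80 60 125 50 -2 2 1;100 75 125 60 -2 2 1;113 90 125 70 -2 2 1"}}

```text
time_s: 35.0
position: [0.5278, 0.1608, 0.197]
tcp_rot: [[0.016, 1.0, -0.005], [0.901, -0.012, 0.433], [0.433, -0.011, -0.901]]
force: [-0.4, 0.4, -0.7]
opening: 0.0314
grip_force: 30.0
```

```bash
python3 g.py 530 130 160 0 45 530 130 126.5 0 45
```

```text
grasp now [528.  138.7 243.1] q [  0.  18. 107.  30.  59. -16.] open 31.4 gf 30.0 t 35.0
shift [  2.2   5.4 -73.2] turn [19.4 -0.7  0.6]
shift [  0.    0.  -33.5] turn [0. 0. 0.]
```

Emit:
{"method": "arm_command", "body": {"moves": "2 5 -20 10 0 0 1;2 5 -50 19.4 -0.7 0.6 1;2 5 -73 19.4 -0.7 0.6 1;2 5 -90 19.4 -0.7 0.6 1;2 5 -100 19.4 -0.7 0.6 1;2 5 -103 19.4 -0.7 0.6 1;2 5 -104 19.4 -0.7 0.6 1;2 5 -105 19.4 -0.7 0.6 1;2 5 -105 19.4 -0.7 0.6 1;2 5 -105 19.4 -0.7 0.6 1"}}

```text
time_s: 36.25
position: [0.5286, 0.1658, 0.0913]
tcp_rot: [[0.0, 1.0, -0.003], [0.711, 0.002, 0.704], [0.704, -0.002, -0.711]]
force: [-0.4, 0.2, -0.6]
opening: 0.0315
grip_force: 30.0
```

```bash
python3 g.py 530 130 126.3 0 45;python3 -c "
from h import *
print(env.observe()['force'])"
```

```text
grasp now [528.7 129.8 127.7] q [ -9.  35. 110.  54.  59. -48.] open 31.5 gf 30.0 t 36.2
shift [ 1.4  0.4 -1.2] turn [ 0.3 -0.1 -0.1]
[-0.39001724  0.23388813 -0.59893537]
```

Emit:
{"method": "arm_command", "body": {"moves": "0 0 -1 0.3 0 0 1;0 0 -2 0.3 0 0 1;0 0 -2.5 0.3 0 0 1;0 0 -2.5 0.3 0 0 0.4;0 0 -2.5 0.3 0 0 0.4;0 0 -2.5 0.3 0 0 0.4;0 -20 18 0 0 0 0.4;0 -50 48 0 0 0 0.4;0 -90 88 0 0 0 0.4;0 -120 130 0 0 0 0.2"}}

```text
time_s: 37.5
position: [0.5282, 0.0444, 0.2221]
tcp_rot: [[0.002, 1.0, -0.003], [0.711, 0.001, 0.703], [0.703, -0.004, -0.711]]
force: [0.4, -0.5, -0.1]
opening: 0.0597
grip_force: 0.0
```

```bash
python3 g.py 529 136 270 0 0 529 136 141 0 0
python3 - <<'E'
from h import *
f=vision.grab_frame('top');g=vision.grab_frame('side')
for n,q in(("foot",(.529,.136,.085)),("top",(.529,.136,.187))): print(n,proj(f,q),proj(g,q))
a=f['color'][190:320,190:310,::-1];b=g['color'][150:270,270:390,::-1]
cv2.imwrite('pics/c9.png',np.hstack([cv2.resize(a,(400,433),interpolation=2),cv2.resize(b,(400,433),interpolation=2)]))
E
```

```text
grasp now [528.4   8.4 258.5] q [-22.  24. 104.  42.  77. -41.] open 59.7 gf 0.0 t 37.5
shift [ 0.8 91.6 -3.3] turn [-44.7  -0.2   0. ]
shift [   0.    0. -129.] turn [0. 0. 0.]
foot [244.45650477 256.29636247] [314.65303745 214.8869783 ]
top [236.97426036 249.68158983] [314.80908346 188.60747169]
```

Emit:
{"method": "arm_command", "body": {"moves": "0 30 20 -10 0 0 0.2;0 60 20 -20 0 0 0.2;0 80 20 -30 0 0 0.2;1 92 20 -40 0 0 0.2;1 92 10 -44.7 0 0 0.2;1 92 10 -44.7 0 0 0.2;1 92 10 -44.7 0 0 0.2;1 92 0 -44.7 0 0 0.2;1 92 0 -44.7 0 0 0.2;1 92 0 -44.7 0 0 0.2"}}

```text
time_s: 38.85
position: [0.5295, 0.1371, 0.2209]
tcp_rot: [[0.002, 1.0, -0.004], [1.0, -0.002, 0.001], [0.001, -0.004, -1.0]]
force: [0.9, -0.3, -0.3]
opening: 0.0705
grip_force: 0.0
```

```bash
python3 g.py 529 136 138 0 0
python3 - <<'E'
from h import *
g=vision.grab_frame('side')
for z in(.09,.1,.11,.12,.13,.14,.15,.16,.17,.18,.187,.2):
    u=np.rint(proj(g,(.529,.136,z))+[1,0]).astype(int); print(z,u,g['color'][u[1],u[0]-8:u[0]+9:2].sum(1))
E
```

```text
grasp now [529.7 137.1 272.1] q [ 13.  16. 102.   0.  63.  13.] open 70.5 gf 0.0 t 38.9
shift [  -0.5   -1.1 -134.1] turn [-0.  -0.2  0.1]
0.09 [316 214] [427 289 286 369 347 292 227 525 498]
0.1 [316 211] [496 426 231 363 363 335 258 526 506]
0.11 [316 209] [487 386 353 399 342 339 257 520 505]
0.12 [316 206] [490 401 264 382 337 347 223 529 503]
0.13 [316 204] [493 417 241 295 278 266 205 521 497]
0.14 [316 201] [512 372  92 124 108 109 151 519 493]
0.15 [316 198] [513 490 131  30  43  28 416 512 494]
0.16 [316 196] [517 545 279  44  58  69 494 506 490]
0.17 [316 193] [498 523 500 167   5 423 522 497 489]
0.18 [316 190] [491 521 537 206   0 489 506 496 488]
0.187 [316 189] [499 526 534 277 124 495 506 497 488]
0.2 [316 185] [183 308 541 497 529 516 501 488 481]
```

Emit:
{"method": "arm_command", "body": {"moves": "0 -1 -50 0 0 0 0.25;0 -1 -100 0 0 0 0.25;-0.5 -1 -134 0 0 0 0.25;-0.5 -1 -134 0 0 0 0.25;-0.5 -1 -134 0 0 0 1;-0.5 -1 -134 0 0 0 1;-0.5 -1 -134 0 0 0 1;-0.5 -1 -134 0 0 0 1;-0.5 -1 -134 0 0 0 1;-0.5 -1 -100 0 0 0 1"}}

```text
time_s: 40.15
position: [0.527, 0.1363, 0.1195]
tcp_rot: [[0.001, 1.0, -0.008], [1.0, -0.001, -0.001], [-0.001, -0.008, -1.0]]
force: [0.5, -0.0, -0.2]
opening: 0.0312
grip_force: 30.0
```

```bash
python3 g.py 529 136 200 0 0 665 130 200 0 0  665 130 147 0 0
```

```text
grasp now [527.4 136.4 170.7] q [ 13.  23. 106.   0.  51.  13.] open 31.2 gf 30.0 t 40.1
shift [ 2.  -0.3 29.3] turn [ 0.  -0.5  0. ]
shift [136.  -6.   0.] turn [0. 0. 0.]
shift [  0.   0. -53.] turn [0. 0. 0.]
```

Emit:
{"method": "arm_command", "body": {"moves": "0 0 30 0 0 0 1;50 -2 35 0 -0.5 0 1;100 -4 35 0 -0.5 0 1;138 -6 30 0 -0.5 0 1;138 -6 30 0 -0.5 0 1;138 -6 0 0 -0.5 0 1;138 -6 -15 0 -0.5 0 1;138 -6 -20 0 -0.5 0 1;138 -6 -21 0 -0.5 0 1;138 -6 -21 0 -0.5 0 1"}}

```text
time_s: 41.4
position: [0.6674, 0.1309, 0.1009]
tcp_rot: [[0.001, 1.0, 0.007], [1.0, -0.001, 0.001], [0.001, 0.007, -1.0]]
force: [0.1, -0.3, 0.6]
opening: 0.0314
grip_force: 30.0
```

```bash
python3 g.py 665 130 147 0 0;python3 -c "
from h import *
print(env.observe()['force'])"
```

```text
grasp now [667.1 130.9 152.1] q [10. 34. 89. -0. 56. 10.] open 31.4 gf 30.0 t 41.4
shift [-2.4 -0.9 -5.1] turn [-0.   0.4  0. ]
[ 0.06201717 -0.33633851  0.56375722]
```

Emit:
{"method": "arm_command", "body": {"moves": "-1.5 -1 -2 0 0 0 1;-1.5 -1 -3 0 0 0 1;-1.5 -1 -4 0 0 0 1;-1.5 -1 -5 0 0 0 1;-1.5 -1 -5 0 0 0 0.4;-1.5 -1 -5 0 0 0 0.4;-1.5 -1 -5 0 0 0 0.4;-1.5 -1 30 0 0 0 0.4;-1.5 -1 80 0 0 0 0.4;-1.5 -1 130 0 0 0 0.4"}}

```text
time_s: 42.65
position: [0.6651, 0.1297, 0.2309]
tcp_rot: [[0.001, 1.0, 0.004], [1.0, -0.001, 0.0], [0.0, 0.004, -1.0]]
force: [1.3, -1.2, 0.3]
opening: 0.0526
grip_force: 0.0
```

```bash
python3 g.py 510 60 250 0 0
python3 - <<'E'
from h import *
g=vision.grab_frame('side')
for p in((.665,.13),(.666,.23),(.655,-.1695)):
  for z in(.12,.15,.17,.19):
    u=np.rint(proj(g,(*p,z))+[1,0]).astype(int); print(p,z,u,g['color'][u[1],u[0]-8:u[0]+9:2].sum(1))
E
```

```text
grasp now [664.9 129.7 282.1] q [10. 26. 84. -0. 69. 10.] open 52.6 gf 0.0 t 42.6
shift [-155.1  -69.7  -32.1] turn [-0.   0.2  0. ]
(0.665, 0.13) 0.12 [359 205] [343 237 204 148 132 147 132 135 142]
(0.665, 0.13) 0.15 [359 198] [181 204  90 121 112 102 166 315 331]
(0.665, 0.13) 0.17 [359 193] [267 370 290  68  45  76 239 327 292]
(0.665, 0.13) 0.19 [360 187] [371 384 334 149   2 321 339 297 123]
(0.666, 0.23) 0.12 [355 187] [333 285 293 399 345 308  27 129 349]
(0.666, 0.23) 0.15 [355 180] [149 139  74 110 118 139 143 140 147]
(0.666, 0.23) 0.17 [356 175] [514 533 274  57  97 143 511 515 521]
(0.666, 0.23) 0.19 [356 170] [521 507 513 225   0 443 509 520 381]
(0.655, -0.1695) 0.12 [369 270] [333 219 355 400 344 331 315 315 347]
(0.655, -0.1695) 0.15 [370 262] [152  86  89 115 110 168 139 311 340]
(0.655, -0.1695) 0.17 [370 256] [131 136  90  66  41 141 109 203 234]
(0.655, -0.1695) 0.19 [371 250] [135 140 128  43  25 127 132 181 152]
```

```bash
cat > mk.py <<'E'
from h import *
f=vision.grab_frame('top');h=cv2.cvtColor(f['color'],cv2.COLOR_RGB2HSV)
def blobs(m):
    m=m.astype(np.uint8);m[:228]=0;m[322:]=0;m[:,:122]=0;m[:,515:]=0
    n,l,s,c=cv2.connectedComponentsWithStats(m)
    return [(c[i],s[i,4]) for i in range(1,n) if s[i,4]>8]
for n,m in(("blue",(h[...,0]>108)&(h[...,0]<130)&(h[...,1]>110)),("red",((h[...,0]<4)|(h[...,0]>174))&(h[...,1]>190)&(h[...,2]>90))):
    for c,a in blobs(m): print(n,c.round(1),a,(ray(f,*c,.0945)[:2]*1000).round(1))
cv2.imwrite('pics/last.png',f['color'][:,:,::-1])
E
python3 mk.py
```

```text
blue [333.7 260.5] 38 [510.2 -95.1]
blue [286.  262.8] 28 [507.7  27.3]
blue [131.7 270.3] 29 [499.1 425.2]
red [492.1 320.9] 22 [ 348.1 -483.6]
```

```bash
python3 g.py 507 75 210 1.2 -45  508.5 -10 107.5 1.2 -45
```

```text
grasp now [668.2 130.4 287.9] q [10. 26. 84. -0. 69. 10.] open 53.2 gf 0.0 t 42.8
shift [-161.3  -91.7  -62.9] turn [-45.1   0.4   0.8]
shift [   1.5  -85.  -102.5] turn [0. 0. 0.]
```

Emit:
{"method": "arm_command", "body": {"moves": "-50 -20 0 0 0 0 0.3;-110 -50 0 0 0 0 0.3;-161 -92 0 -10 0 0 0.3;-161 -92 -20 -20 0 0 0.3;-161 -92 -40 -30 0 0 0.3;-161 -92 -63 -40 0 0 0.3;-161 -92 -63 -45 0.4 0.8 0.3;-161 -92 -63 -45 0.4 0.8 0.3;-161 -92 -63 -45 0.4 0.8 0.3;-161 -92 -63 -45 0.4 0.8 0.3"}}

```text
time_s: 44.0
position: [0.5047, 0.0372, 0.1678]
tcp_rot: [[-0.012, 1.0, 0.004], [0.709, 0.012, -0.706], [-0.706, -0.006, -0.709]]
force: [0.0, 0.7, 0.9]
opening: 0.0615
grip_force: 0.0
```

```bash
python3 g.py 508.5 -10 107.5 1.2 -45; python3 mk.py
```

```text
grasp now [504.5  73.4 204.1] q [ 28.  30. 104. -40.  75.  48.] open 61.5 gf 0.0 t 44.0
shift [  4.5 -83.4 -96.5] turn [-0.1 -0.3  0.5]
blue [333.7 260.5] 38 [510.2 -95.1]
blue [285.7 262.5] 33 [508.5  28. ]
red [491.6 320.9] 23 [ 348.1 -482.4]
```

Emit:
{"method": "arm_command", "body": {"moves": "2 -35 -35 0 0 0 0.3;4 -70 -70 0 0 0 0.3;4 -83 -90 0 -0.3 0.5 0.3;4 -83 -96 0 -0.3 0.5 0.3;4 -83 -96 0 -0.3 0.5 0.3;4 -83 -96 0 -0.3 0.5 1;4 -83 -96 0 -0.3 0.5 1;4 -83 -96 0 -0.3 0.5 1;4 -83 -96 0 -0.3 0.5 1;4 -83 -96 0 -0.3 0.5 1"}}

```text
time_s: 45.3
position: [0.5085, -0.0451, 0.0711]
tcp_rot: [[-0.017, 1.0, 0.014], [0.707, 0.022, -0.707], [-0.707, -0.002, -0.707]]
force: [-0.4, 1.2, 1.2]
opening: 0.0187
grip_force: 30.0
```

```bash
python3 g.py 508 -10 290 1 -45  574 -329 290 0 45 574 -329 240 0 45;python3 -c "
from h import *
print(env.observe()['force'])"
```

```text
grasp now [507.8  -8.9 107.3] q [ 20.  37. 110. -49.  62.  54.] open 18.7 gf 30.0 t 45.3
shift [ 1.000e-01 -1.100e+00  1.827e+02] turn [-0.  -0.1 -0.3]
shift [  65.4 -246.6    0. ] turn [90.   0.8 -0.8]
shift [  0.   0. -50.] turn [0. 0. 0.]
[-0.39411254  1.16939149  1.19953148]
```

Emit:
{"method": "arm_command", "body": {"moves": "0 0 50 0 0 0 1;0 0 110 0 0 0 1;0 0 170 0 0 0 1;10 -40 183 10 0 0 1;20 -80 183 20 0 0 1;30 -120 183 30 0 0 1;40 -160 183 40 0 0 1;50 -200 183 50 0.5 -0.5 1;60 -247 183 60 0.5 -0.8 1;65 -247 183 70 0.7 -1 1"}}

```text
time_s: 46.55
position: [0.5734, -0.2961, 0.2544]
tcp_rot: [[-0.0, 1.0, 0.003], [0.904, -0.001, 0.427], [0.427, 0.003, -0.904]]
force: [-0.9, 0.7, -1.1]
opening: 0.0186
grip_force: 30.0
```

```bash
python3 g.py 574 -329 275 0 45
```

```text
grasp now [ 573.3 -317.9  300.8] q [-39.  31.  78.  20.  87. -42.] open 18.6 gf 30.0 t 46.5
shift [  0.6   3.3 -15.7] turn [19.7  0.2  0.1]
```

Emit:
{"method": "arm_command", "body": {"moves": "0.6 3 -5 10 0 0 1;0.6 3 -10 19.7 0.2 0.1 1;0.6 3 -16 19.7 0.2 0.1 1;0.6 3 -16 19.7 0.2 0.1 1;0.6 3 -16 19.7 0.2 0.1 1;0.6 3 -16 19.7 0.2 0.1 1;0.6 3 -16 19.7 0.2 0.1 1;0.6 3 -16 19.7 0.2 0.1 1;0.6 3 -16 19.7 0.2 0.1 1;0.6 3 -16 19.7 0.2 0.1 1"}}

```text
time_s: 47.8
position: [0.574, -0.2892, 0.2379]
tcp_rot: [[-0.002, 1.0, -0.004], [0.71, 0.004, 0.704], [0.704, -0.001, -0.71]]
force: [-0.4, 0.3, -0.8]
opening: 0.0185
grip_force: 30.0
```

```bash
python3 g.py 574 -329 275 0 45
python3 - <<'E'
from h import *
f=vision.grab_frame('top');g=vision.grab_frame('side')
p=(.574,-.316,.16)
print(proj(f,p),proj(g,p)); 
def crop(h,c,r=35):
    u=np.rint(proj(h,c)).astype(int);im=h['color'][u[1]-r:u[1]+r,u[0]-r:u[0]+r,::-1];print(u-r)
    return cv2.resize(im,(400,400),interpolation=2)
cv2.imwrite('pics/c10.png',np.hstack([crop(g,(.574,-.316,.18)),crop(f,(.574,-.316,.2))]))
for z in(.16,.18,.25,.32): print(z,proj(f,(.574,-.3165,z)),proj(g,(.574,-.3165,z)))
E
```

```text
grasp now [ 574.2 -325.3  274.3] q [-44.  40.  72.  31. 100. -47.] open 18.5 gf 30.0 t 47.8
shift [-0.  -3.6  0.9] turn [ 0.3 -0.1 -0.2]
[423.63161278 228.30328224] [345.78907831 298.5112871 ]
[311 258]
[392 190]
0.16 [423.83681483 228.29751155] [345.81175165 298.65194814]
0.18 [425.51565777 226.52116774] [346.11728527 293.04804271]
0.25 [431.88378394 219.78320481] [347.22932429 272.65172241]
0.32 [439.13946722 212.1061388 ] [348.41260059 250.94881264]
```

View pics/c10.png

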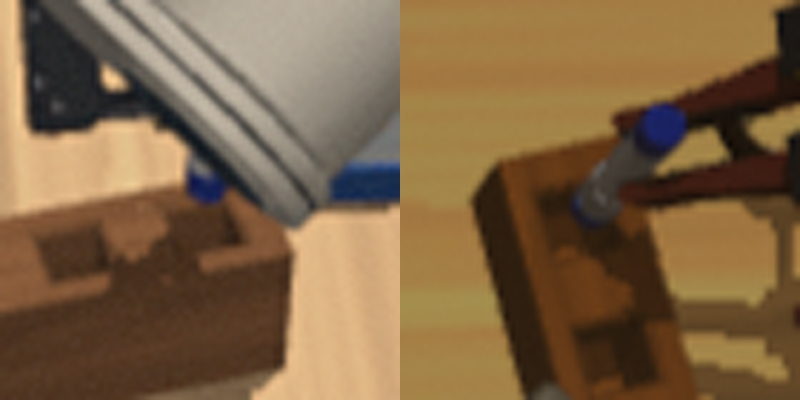

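The marker hangs upright with its lower end at top-pixel (425.6,227.6) and side-pixel (347,293), so it is about 3.5 mm left of the well. I'll correct that and lower it.

Emit:
{"method": "arm_command", "body": {"moves": "0 -3.5 0 0 0 0 1;0 -3.5 -10 0.3 0 0 1;0 -3.5 -20 0.3 0 0 1;0 -3.5 -30 0.3 0 0 1;0 -3.5 -40 0.3 0 0 1;0 -3.5 -50 0.3 0 0 1;0 -3.5 -58 0.3 0 0 1;0 -3.5 -66 0.3 0 0 1;0 -3.5 -72 0.3 0 0 1;0 -3.5 -72 0.3 0 0 1"}}

```text
time_s: 49.15
position: [0.5739, -0.2926, 0.1655]
tcp_rot: [[-0.002, 1.0, -0.004], [0.706, 0.004, 0.708], [0.708, -0.002, -0.706]]
force: [-0.0, -0.2, -0.4]
opening: 0.0187
grip_force: 30.0
```

```bash
python3 g.py 574 -329 192 0 45;python3 -c "
from h import *
print(env.observe()['force'])"
```

```text
grasp now [ 574.1 -328.8  201.7] q [-44.  45.  74.  31.  95. -51.] open 18.7 gf 30.0 t 49.1
shift [ 0.1 -0.2 -9.7] turn [-0.1 -0.1 -0.2]
[-0.00470127 -0.17702292 -0.40909256]
```

Emit:
{"method": "arm_command", "body": {"moves": "0 0 -3 0 0 0 1;0 0 -6 0 0 0 1;0 0 -7 0 0 0 1;0 0 -7 0 0 0 0.5;0 0 -7 0 0 0 0.5;0 0 -7 0 0 0 0.5;0 -20 13 0 0 0 0.5;0 -50 43 0 0 0 0.5;0 -85 78 0 0 0 0.5;0 -110 120 0 0 0 0.5"}}

```text
time_s: 50.4
position: [0.5736, -0.4038, 0.2865]
tcp_rot: [[-0.001, 1.0, -0.004], [0.706, 0.004, 0.708], [0.708, -0.002, -0.706]]
force: [0.4, 0.3, -0.6]
opening: 0.0436
grip_force: 0.0
```

```bash
python3 g.py; python3 mk.py
python3 - <<'E'
from h import *
f=vision.grab_frame('top')
for z in(.16,.18,.2,.22,.236,.25):
    u=np.rint(proj(f,(.574,-.316,z))).astype(int);print(z,u,f['color'][u[1],u[0]].tolist())
# black marker: dark pixels
im=f['color'].sum(2);m=(im<130).astype(np.uint8);m[:285]=0;m[315:]=0;m[:,:130]=0;m[:,300:]=0
n,l,s,c=cv2.connectedComponentsWithStats(m)
for i in range(1,n):
    if s[i,4]>20: print(s[i],c[i].round(1),(ray(f,*c[i],.0945)*1000).round(1))
E
```

```text
grasp now [ 573.8 -440.1  322.7] q [-49.  46.  56.  30. 113. -46.] open 43.6 gf 0.0 t 50.4
blue [178.9 262.8] 38 [515.2 303.6]
blue [131.7 270.3] 29 [499.1 425.2]
red [165.7 299. ] 30 [423.2 334.4]
red [213.3 299.9] 36 [417.7 212.9]
0.16 [424 228] [63, 56, 48]
0.18 [425 227] [65, 57, 48]
0.2 [427 225] [37, 33, 36]
0.22 [429 223] [31, 34, 91]
0.236 [430 221] [31, 35, 97]
0.25 [432 220] [31, 36, 96]
[169 297  42   7 258] [189.9 299.7] [419.8 272.5  94.5]
```

Emit:
{"method": "arm_command", "body": {"moves": "-10 20 20 0 0 0 0.4;-20 80 20 0 0 0 0.3;-30 140 20 -10 0 0 0.3;-40 200 20 -20 0 0 0.3;-60 260 20 -30 0 0 0.3;-80 320 20 -40 0 0 0.3;-100 380 10 -45 0 0 0.3;-115 440 0 -55 0 0 0.3;-130 500 0 -60 0 0 0.3;-140 560 0 -70 0 0 0.3"}}

```text
time_s: 51.75
position: [0.4361, 0.1424, 0.2868]
tcp_rot: [[-0.002, 1.0, -0.002], [0.91, 0.001, -0.416], [-0.416, -0.003, -0.91]]
force: [0.9, -0.6, -0.2]
opening: 0.0615
grip_force: 0.0
```

```bash
python3 g.py 425 383 210 -2.6 -45 421.3 298 107.3 -2.6 -45; python3 mk.py
```

```text
grasp now [436.2 163.7 333.3] q [ 32.  11. 103. -21.  81.  38.] open 61.5 gf 0.0 t 51.8
shift [ -12.7  204.4 -113. ] turn [-20.4   0.3  -2.6]
shift [  -3.7  -85.  -102.7] turn [0. 0. 0.]
red [492.4 320.8] 25 [ 348.1 -484.3]
```

Emit:
{"method": "arm_command", "body": {"moves": "-4 55 0 -10 0 -1 0.3;-8 115 -20 -20.4 0.3 -2.6 0.3;-12 175 -60 -20.4 0.3 -2.6 0.3;-13 204 -113 -20.4 0.3 -2.6 0.3;-13 204 -113 -20.4 0.3 -2.6 0.3;-13 204 -113 -20.4 0.3 -2.6 0.3;-13 204 -113 -20.4 0.3 -2.6 0.3;-13 204 -113 -20.4 0.3 -2.6 0.3;-13 204 -113 -20.4 0.3 -2.6 0.3;-13 204 -113 -20.4 0.3 -2.6 0.3"}}

```text
time_s: 53.05
position: [0.4242, 0.345, 0.1734]
tcp_rot: [[0.032, 0.999, -0.036], [0.71, -0.048, -0.702], [-0.703, -0.003, -0.711]]
force: [-0.3, 0.2, 0.0]
opening: 0.0613
grip_force: 0.0
```

```bash
python3 g.py 421.3 298 107.3 -2.6 -45; python3 mk.py
```

```text
grasp now [426.1 381.  209.8] q [ 52.  40.  82. -24.  96.  61.] open 61.3 gf 0.0 t 53.0
shift [  -4.6  -83.2 -102.3] turn [-0.3 -0.2  0.2]
blue [179.  262.8] 39 [515.1 303.4]
blue [131.7 270.4] 30 [498.9 425.4]
red [165.7 299.1] 33 [422.9 334.4]
red [213.3 300. ] 34 [417.5 212.9]
red [492.1 320.9] 22 [ 348.1 -483.6]
```

Emit:
{"method": "arm_command", "body": {"moves": "-2 -35 -35 0 0 0 0.3;-4 -70 -70 0 0 0 0.3;-4.5 -83 -95 -0.3 0 0 0.3;-4.5 -83 -102 -0.3 0 0 0.3;-4.5 -83 -102 -0.3 0 0 0.3;-4.5 -83 -102 -0.3 0 0 1;-4.5 -83 -102 -0.3 0 0 1;-4.5 -83 -102 -0.3 0 0 1;-4.5 -83 -102 -0.3 0 0 1;-4.5 -83 -102 -0.3 0 0 1"}}

```text
time_s: 54.35
position: [0.4196, 0.2622, 0.071]
tcp_rot: [[0.031, 0.999, -0.036], [0.706, -0.048, -0.707], [-0.707, -0.003, -0.707]]
force: [0.8, 1.0, 0.4]
opening: 0.0191
grip_force: 30.0
```

```bash
python3 g.py 421 298 320 -2.6 -45  515 -340 290 0 45;python3 -c "
from h import *
print(env.observe()['force'])"
```

```text
grasp now [421.4 298.4 107.2] q [ 48.  44.  93. -27.  82.  64.] open 19.1 gf 30.0 t 54.4
shift [-2.000e-01 -4.000e-01  2.128e+02] turn [ 0.  -0.2  0.1]
shift [  95.6 -565.6  -30. ] turn [90. -2.  2.]
[0.80291916 0.98226005 0.42093744]
```

Emit:
{"method": "arm_command", "body": {"moves": "0 0 60 0 0 0 1;0 0 120 0 0 0 1;0 0 180 0 0 0 1;0 -40 213 0 0 0 1;10 -90 213 10 0 0 1;20 -150 213 20 0 0 1;30 -210 213 30 -1 1 1;40 -270 213 40 -1 1 1;50 -330 213 50 -1 1 1;60 -390 213 60 -1 1 1"}}

```text
time_s: 55.6
position: [0.4745, -0.0965, 0.2844]
tcp_rot: [[0.02, 1.0, -0.02], [0.981, -0.016, 0.192], [0.192, -0.024, -0.981]]
force: [1.6, 0.5, -0.4]
opening: 0.019
grip_force: 30.0
```

```bash
python3 g.py 515 -340.7 285 0 45
```

```text
grasp now [ 475.5 -106.4  334.6] q [-20.   9. 103.  10.  74. -22.] open 19.0 gf 30.0 t 55.6
shift [  40.5 -208.   -35.6] turn [33.9 -1.6  0.5]
```

Emit:
{"method": "arm_command", "body": {"moves": "10 -50 0 10 0 0 1;20 -110 0 20 -0.5 0 1;30 -170 0 30 -1 0.5 1;40 -208 -10 33.9 -1.6 0.5 1;40 -208 -36 33.9 -1.6 0.5 1;40 -208 -36 33.9 -1.6 0.5 1;40 -208 -36 33.9 -1.6 0.5 1;40 -208 -36 33.9 -1.6 0.5 1;40 -208 -36 33.9 -1.6 0.5 1;40 -208 -36 33.9 -1.6 0.5 1"}}

```text
time_s: 56.85
position: [0.5142, -0.3028, 0.2476]
tcp_rot: [[0.0, 1.0, -0.004], [0.711, 0.003, 0.703], [0.703, -0.003, -0.711]]
force: [-0.3, 0.1, 0.1]
opening: 0.0186
grip_force: 30.0
```

```bash
python3 g.py 515 -340.7 200 0 45
python3 - <<'E'
from h import *
f=vision.grab_frame('top');h=cv2.cvtColor(f['color'],cv2.COLOR_RGB2HSV)
for n,m in(("red",((h[...,0]<6)|(h[...,0]>172))&(h[...,1]>170)&(h[...,2]>70)),):
    m=m.astype(np.uint8);m[:190]=0;m[290:]=0;m[:,:400]=0;m[:,480:]=0
    n,l,s,c=cv2.connectedComponentsWithStats(m)
    for i in range(1,n):
        if s[i,4]>6: print(s[i],c[i].round(1))
for z in(.19,.2,.32,.33): print(z,proj(f,(.515,-.328,z)).round(1))
E
```

```text
grasp now [ 514.5 -338.8  284. ] q [-47.  37.  77.  29. 100. -51.] open 18.6 gf 30.0 t 56.9
shift [  0.8  -1.7 -83.8] turn [ 0.3 -0.2 -0.2]
[443 234   9   9  58] [447.3 238.2]
0.19 [433.  249.9]
0.2 [433.9 249.2]
0.32 [446.8 239.4]
0.33 [448.  238.5]
```

Emit:
{"method": "arm_command", "body": {"moves": "0.8 -1.7 -10 0.3 0 0 1;0.8 -1.7 -20 0.3 0 0 1;0.8 -1.7 -30 0.3 0 0 1;0.8 -1.7 -40 0.3 0 0 1;0.8 -1.7 -50 0.3 0 0 1;0.8 -1.7 -60 0.3 0 0 1;0.8 -1.7 -68 0.3 0 0 1;0.8 -1.7 -76 0.3 0 0 1;0.8 -1.7 -82 0.3 0 0 1;0.8 -1.7 -82 0.3 0 0 1"}}

```text
time_s: 58.15
position: [0.5147, -0.3046, 0.1643]
tcp_rot: [[0.002, 1.0, -0.005], [0.707, 0.002, 0.707], [0.707, -0.005, -0.707]]
force: [-0.8, 0.9, -1.6]
opening: 0.0189
grip_force: 30.0
```

```bash
python3 g.py 515 -340.7 192 0 45;python3 -c "
from h import *
print(env.observe()['force'])"
```

```text
grasp now [ 514.9 -340.9  200.5] q [-48.  43.  79.  28.  94. -55.] open 18.9 gf 30.0 t 58.1
shift [ 0.3  0.1 -8.5] turn [-0.  -0.3 -0.1]
[-0.78037759  0.88847034 -1.5785946 ]
```

Emit:
{"method": "arm_command", "body": {"moves": "0 0 -3 0 0 0 1;0 0 -6 0 0 0 1;0 0 -6 0 0 0 1;0 0 -6 0 0 0 0.5;0 0 -6 0 0 0 0.5;0 0 -6 0 0 0 0.5;0 -20 14 0 0 0 0.5;0 -50 44 0 0 0 0.5;0 -85 79 0 0 0 0.5;0 -110 120 0 0 0 0.5"}}

```text
time_s: 59.4
position: [0.5145, -0.416, 0.2855]
tcp_rot: [[0.002, 1.0, -0.004], [0.707, 0.002, 0.707], [0.707, -0.005, -0.707]]
force: [-0.1, 0.1, -1.1]
opening: 0.0437
grip_force: 0.0
```

```bash
python3 g.py; python3 mk.py
python3 - <<'E'
from h import *
f=vision.grab_frame('top')
for x,y in((.574,-.316),(.515,-.328)):
  for z in(.2,.236,.26,.29):
    u=np.rint(proj(f,(x,y,z))).astype(int);print(z,u,f['color'][u[1],u[0]].tolist())
E
```

```text
grasp now [ 514.7 -452.2  321.7] q [-53.  43.  61.  27. 112. -51.] open 43.7 gf 0.0 t 59.4
blue [178.9 262.8] 38 [515.2 303.6]
blue [131.7 270.3] 29 [499.1 425.2]
red [437.5 247.5] 32 [ 536.6 -362.1]
0.2 [427 225] [36, 31, 35]
0.236 [430 221] [32, 36, 97]
0.26 [433 219] [79, 69, 81]
0.29 [436 216] [161, 131, 71]
0.2 [434 249] [71, 22, 11]
0.236 [437 246] [141, 19, 12]
0.26 [440 245] [141, 64, 36]
0.29 [443 242] [160, 135, 73]
```

Emit:
{"method": "arm_command", "body": {"moves": "-10 20 20 0 0 0 0.4;-20 80 20 0 0 0 0.3;-25 140 20 -10 0 0 0.3;-30 200 20 -20 0 0 0.3;-40 260 20 -30 0 0 0.3;-50 320 10 -40 0 0 0.3;-50 380 0 -45 0 0 0.3;-50 440 0 -55 0 0 0.3;-50 500 0 -60 0 0 0.3;-50 560 0 -70 0 0 0.3"}}

```text
time_s: 60.75
position: [0.4648, 0.141, 0.2861]
tcp_rot: [[0.003, 1.0, 0.0], [0.905, -0.003, -0.426], [-0.426, 0.002, -0.905]]
force: [2.0, -0.9, -0.6]
opening: 0.0616
grip_force: 0.0
```

```bash
python3 g.py 493 471 210 7.5 -45
```

```text
grasp now [464.7 162.8 332.4] q [ 30.  14. 100. -22.  81.  37.] open 61.6 gf 0.0 t 60.8
shift [  33.   294.1 -112.3] turn [-19.8  -1.2   7.6]
```

Emit:
{"method": "arm_command", "body": {"moves": "5 55 0 -5 0 2 0.3;10 115 0 -10 0 4 0.3;15 175 -10 -15 -1 6 0.3;20 235 -30 -19.8 -1.2 7.6 0.3;33 294 -80 -19.8 -1.2 7.6 0.3;33 294 -112 -19.8 -1.2 7.6 0.3;33 294 -112 -19.8 -1.2 7.6 0.3;33 294 -112 -19.8 -1.2 7.6 0.3;33 294 -112 -19.8 -1.2 7.6 0.3;33 294 -112 -19.8 -1.2 7.6 0.3"}}

```text
time_s: 62.0
position: [0.4984, 0.4334, 0.175]
tcp_rot: [[-0.093, 0.992, 0.089], [0.705, 0.129, -0.698], [-0.703, -0.002, -0.711]]
force: [0.6, -0.4, 0.2]
opening: 0.0612
grip_force: 0.0
```

```bash
python3 g.py 503.7 387 107.3 7.5 -45; python3 mk.py
```

```text
grasp now [493.9 469.1 211.4] q [ 54.  47.  68. -29.  99.  51.] open 61.2 gf 0.0 t 62.0
shift [  10.   -82.3 -103.9] turn [-0.3 -0.2  0.1]
blue [178.9 262.8] 38 [515.2 303.6]
blue [131.6 270.3] 31 [499.1 425.6]
red [437.2 247. ] 33 [ 537.9 -361.5]
red [492.5 320.8] 23 [ 348.1 -484.6]
```

Emit:
{"method": "arm_command", "body": {"moves": "4 -35 -35 0 0 0 0.3;8 -70 -70 0 0 0 0.3;10 -82 -95 -0.3 0 0 0.3;10 -82 -104 -0.3 0 0 0.3;10 -82 -104 -0.3 0 0 0.3;10 -82 -104 -0.3 0 0 1;10 -82 -104 -0.3 0 0 1;10 -82 -104 -0.3 0 0 1;10 -82 -104 -0.3 0 0 1;10 -82 -104 -0.3 0 0 1"}}

```text
time_s: 63.3
position: [0.508, 0.3516, 0.0693]
tcp_rot: [[-0.095, 0.992, 0.089], [0.699, 0.129, -0.703], [-0.708, -0.005, -0.706]]
force: [-0.8, -0.6, 3.1]
opening: 0.0183
grip_force: 32.2
```

```bash
python3 g.py 503 387 320 7.5 -45  456.5 -352 290 0 45
```

```text
grasp now [503.5 387.6 105.4] q [ 50.  50.  79. -31.  86.  55.] open 18.3 gf 32.2 t 63.3
shift [ -0.3  -0.5 214.5] turn [ 0.1 -0.2  0.1]
shift [ -51.2 -666.9  -30. ] turn [89.9  5.9 -5.9]
```

Emit:
{"method": "arm_command", "body": {"moves": "0 0 60 0 0 0 1;0 0 120 0 0 0 1;0 0 180 0 0 0 1;0 -40 214 0 0 0 1;-5 -90 214 10 0 0 1;-10 -150 214 20 1 -1 1;-15 -210 214 30 2 -2 1;-20 -270 214 40 3 -3 1;-25 -330 214 50 3 -3 1;-30 -390 214 60 4 -4 1"}}

```text
time_s: 64.55
position: [0.479, -0.0181, 0.2828]
tcp_rot: [[-0.052, 0.999, 0.004], [0.977, 0.05, 0.207], [0.207, 0.015, -0.978]]
force: [1.0, -0.6, -1.0]
opening: 0.0189
grip_force: 30.0
```

```bash
python3 g.py 456.5 -350 285 0 45
```

```text
grasp now [478.8 -28.7 332.9] q [-12.   7. 105.  12.  71. -19.] open 18.9 gf 30.0 t 64.5
shift [ -22.5 -295.7  -34. ] turn [33.   1.7 -2.5]
```

Emit:
{"method": "arm_command", "body": {"moves": "-5 -55 0 10 0 0 1;-10 -115 0 20 1 -1 1;-15 -175 0 30 1.5 -2 1;-20 -235 0 33 1.7 -2.5 1;-22.5 -295 0 33 1.7 -2.5 1;-22.5 -296 -34 33 1.7 -2.5 1;-22.5 -296 -34 33 1.7 -2.5 1;-22.5 -296 -34 33 1.7 -2.5 1;-22.5 -296 -34 33 1.7 -2.5 1;-22.5 -296 -34 33 1.7 -2.5 1"}}

```text
time_s: 65.8
position: [0.4571, -0.3125, 0.2487]
tcp_rot: [[-0.001, 1.0, -0.005], [0.712, 0.005, 0.703], [0.703, -0.003, -0.712]]
force: [-0.5, -0.8, -0.5]
opening: 0.019
grip_force: 30.0
```

```bash
python3 g.py 456.5 -350 200 0 45
python3 - <<'E'
from h import *
f=vision.grab_frame('top');h=cv2.cvtColor(f['color'],cv2.COLOR_RGB2HSV)
m=((h[...,0]>108)&(h[...,0]<130)&(h[...,1]>110)).astype(np.uint8);m[:190]=0;m[300:]=0;m[:,:400]=0;m[:,480:]=0
n,l,s,c=cv2.connectedComponentsWithStats(m)
for i in range(1,n):
    if s[i,4]>6: print(s[i],c[i].round(1))
for z in(.19,.2,.32,.33): print(z,proj(f,(.4565,-.339,z)).round(1))
E
```

```text
grasp now [ 457.4 -348.4  285.2] q [-51.  34.  82.  26. 100. -55.] open 19.0 gf 30.0 t 65.8
shift [ -0.6  -1.3 -84.9] turn [ 0.4 -0.2 -0.3]
[427 218   7   7  37] [430.2 221.4]
[451 262   9   8  56] [455.1 265.6]
0.19 [439.5 274.5]
0.2 [440.5 274. ]
0.32 [454.3 267.2]
0.33 [455.6 266.5]
```

Emit:
{"method": "arm_command", "body": {"moves": "-1 -1.3 -10 0.4 0 0 1;-1 -1.3 -20 0.4 0 0 1;-1 -1.3 -30 0.4 0 0 1;-1 -1.3 -40 0.4 0 0 1;-1 -1.3 -50 0.4 0 0 1;-1 -1.3 -60 0.4 0 0 1;-1 -1.3 -68 0.4 0 0 1;-1 -1.3 -76 0.4 0 0 1;-1 -1.3 -83 0.4 0 0 1;-1 -1.3 -83 0.4 0 0 1"}}

```text
time_s: 67.1
position: [0.4555, -0.3139, 0.1641]
tcp_rot: [[0.0, 1.0, -0.006], [0.705, 0.004, 0.709], [0.709, -0.004, -0.705]]
force: [0.1, 0.2, 0.9]
opening: 0.0188
grip_force: 30.0
```

```bash
python3 g.py 456.5 -350 192 0 45;python3 -c "
from h import *
print(env.observe()['force'])"
```

```text
grasp now [ 455.8 -350.2  200.2] q [-52.  40.  84.  26.  94. -59.] open 18.8 gf 30.0 t 67.1
shift [ 1.   0.1 -8.3] turn [-0.2 -0.3 -0.2]
[0.14023373 0.19378791 0.87935276]
```

Emit:
{"method": "arm_command", "body": {"moves": "0 0 -3 0 0 0 1;0 0 -6 0 0 0 1;0 0 -6 0 0 0 1;0 0 -6 0 0 0 0.5;0 0 -6 0 0 0 0.5;0 0 -6 0 0 0 0.5;0 -20 14 0 0 0 0.5;0 -50 44 0 0 0 0.5;0 -85 79 0 0 0 0.5;-10 -130 120 0 0 0 0.5"}}

```text
time_s: 68.35
position: [0.4458, -0.4442, 0.2856]
tcp_rot: [[-0.001, 1.0, -0.007], [0.705, 0.005, 0.709], [0.709, -0.004, -0.705]]
force: [0.9, -0.4, 0.2]
opening: 0.044
grip_force: 0.0
```

```bash
python3 g.py
python3 - <<'E'
from h import *
f=vision.grab_frame('top');g=vision.grab_frame('side')
cv2.imwrite('pics/fin.png',np.hstack([cv2.resize(f['color'][170:310,170:480,::-1],(480,217),interpolation=2),cv2.resize(g['color'][150:367,255:395,::-1],(310,480),interpolation=2)[:217]]) if 0 else np.vstack([cv2.resize(f['color'][170:310,110:510,::-1],(800,280),interpolation=2),np.hstack([cv2.resize(g['color'][150:290,250:410,::-1],(360,315),interpolation=2),cv2.resize(g['color'][270:410,260:420,::-1],(440,315),interpolation=2)])]))
E
```

```text
grasp now [ 446.2 -480.5  321.7] q [-58.  42.  64.  24. 113. -56.] open 44.0 gf 0.0 t 68.3
```

View pics/fin.png

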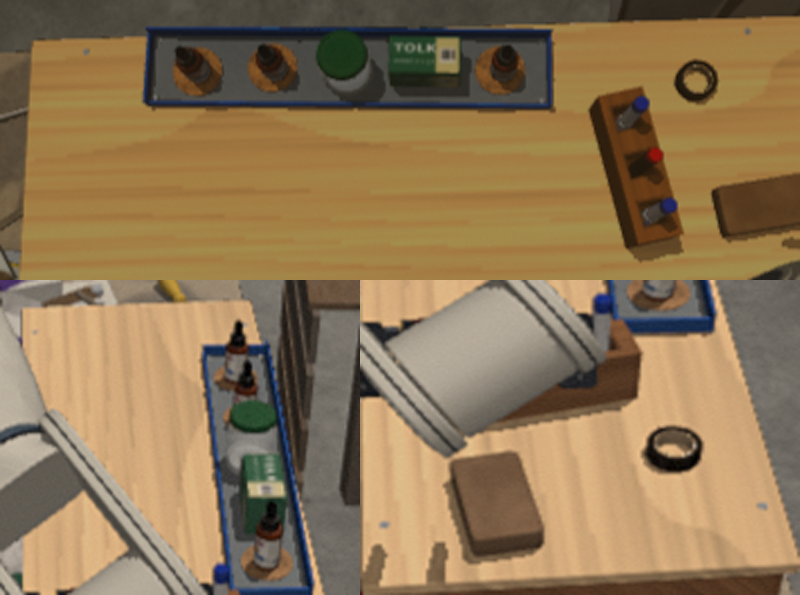

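The final picture shows all three bottles upright on their pads and all three markers down in the wells. The jar, pack, tape and block are where they were. I'm handing in.

```bash
python3 -c "
from h import *
print(finish_job())"
```

```text
the job is handed in; nothing more can be done
None
```

I handed the job in at about 68 s: all three bottles stand upright on their own cork pads, and all three markers are down in the holder's wells. The jar, green pack, tape roll and sanding block look undisturbed; the riser touch that measured a 32.5 mm tool-length error peaked at 47 N on the fingertips.

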